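# Make up two kits for the microscope bench

### The job

Make up the two kits from the stock on the microscope bench. In the tray with three pockets put the large dish in the pocket at the tab end, the eyepiece in the middle pocket and the short jar in the pocket at the other end; in the tray with two pockets put the tall jar in the square pocket at the tab end and the slide box in the oblong pocket. Everything stands upright as it was, flat on the floor of its pocket; keep the jars upright throughout, and leave the small dish and the white bottle where they stand.

Things in the scene. Friction and masses are not known exactly. Their poses are not given: they have to be found in the camera images.
- tray_three: Grey plastic tray, three square dark-floored pockets, fixed. Plate 236 x 100 x 10 mm (x, y, z); flat tab 44 mm wide, 6 high, juts 24 mm from its -x end. Origin: centre of the underside; x along the row, away from the tab; z up. Pocket floors 4 mm above the bench (6 mm deep), centres at y = 0: tab end 84 mm square at x = -68 mm; middle 62 mm square at x = +13; far end 58 mm square at x = +81.
- tray_two: Grey plastic tray, two pockets, dark floors, fixed. Plate 184 x 80 x 10 mm (x, y, z); flat tab 44 mm wide, 6 high, juts 24 mm from its -x end. Origin: centre of the underside; x along the row, away from the tab; z up. Pocket floors 4 mm above the bench (6 mm deep), centres at y = 0: tab end 58 mm square at x = -55 mm; oblong one, 102 (x) by 58 mm (y), at x = +33.
- large_dish: The larger of two closed frosted culture dishes: a flat round disc 60 mm in diameter, 22 mm high (lid 60 mm wide over the top 9 mm, 56 mm wide below). About 40 g. Origin at the centre of its underside, z up.
- small_dish: The smaller closed frosted culture dish, 40 mm in diameter, 18 mm high, loose. Not part of either kit: stays where it stands. Origin at the centre of its underside.
- tall_jar: The taller of two round amber glass jars with black screw caps, 34 mm in diameter, 80 mm high with cap (cap 33 mm wide, the top 16 mm; just under it a narrower neck 4 mm high). About 120 g. Stands upright. Origin at the centre of its underside, z up.
- short_jar: The shorter amber glass jar with black screw cap, 34 mm in diameter, 48 mm high with cap (cap 33 mm wide, the top 16 mm; just under it a narrower neck 4 mm high). About 80 g. Stands upright. Origin at the centre of its underside, z up.
- eyepiece: Microscope eyepiece standing on its eyecup: black round base 38 mm in diameter and 26 mm high, above it a steel tube 30 mm in diameter and 32 mm high with a dark lens on top, 58 mm high in all. About 110 g. Origin at the centre of its underside, z up.
- slide_box: Closed white plastic box for microscope slides, 76 mm long (x) x 32 mm wide (y) x 24 mm high, lying flat, with a thin grey seam round it. About 70 g. Origin at the centre of its underside, z up.
- bottle: Plain off-white plastic bottle with a white cap, 48 mm in diameter, 110 mm high, loose, standing. Not part of either kit: stays where it stands. Origin at the centre of its underside.
Not all that is in view belongs to the job. What is shaped like the eyepiece but yellow is not meant.

How it is judged:
By the outcome, as a careful person would: the job done as asked, in the order asked, and still so for the second after the job is handed in, with the robot touching nothing.
It also fails if it takes over 120 s, if anything falls off the work surface, if the arm or the gripper's body presses on something with over 40 N, if the wrist force passes 120 N, or if a joint passes its speed limit or range.

### The arm

A 6-joint arm with a two-finger parallel gripper is mounted at the origin on the work surface. World frame = base frame: x ahead of the robot, y to its left, z up, the work surface at z = 0. Lengths are in mm, angles in rad, forces in N, time in s.
With the tool pointing down it reaches from about 375 to 825 mm from the base axis. Payload 5.5 kg.
Tool frame: the origin (TCP) lies midway between the tips of the shut fingers; the grasp point (between the pads) lies 19 mm behind it; x points along the fingers, y is the direction in which the jaws open and shut, and the axes are right-handed (so a half turn about x gives the same grasp; the last joint's range is limited). The gripper opens to 85 mm and grips with 20 to 120 N. Pads are 22 mm wide; open, the fingers measure 114 mm over their backs; the gripper's body (76 mm by 85 mm) begins 54 mm behind the grasp point. The pads swing forward as they close: fully open they stand 13 mm farther back than shut.
Start: joints at [-1.141, 0.314, -0.047, 1.21, 0, 1.571], TCP at [250.01, -545.426, 231.299] pointing down, gripper open.
Joint ranges: [-2.67, 2.67], [-0.69, 1.73], [-1.03, 1.25], [-2.08, 2.16], [-1.42, 1.45], [-3.14, 3.14]. Speed limits (rad/s): [2.39, 2.39, 3.01, 3.14, 3.14, 3.14].

### API

Orientations are given as a unit quaternion [w, x, y, z].
In Python, from workcell import sense, cams, workorder gives the robot as it stands.
- The arm moves only by the tool step_arm, never from a script. Its argument "increments" is a list that holds one entry, the list of rows, each a list of 7 numbers: the shift along the tool's x, y, z in units of 30 mm (1.0 is 30 mm), then the turn, a rotation vector about the tool's x, y, z in units of 8 degrees (1.0 is 8 degrees), then the finger opening in mm, from 0 to 85.4. A call has 1 to 10 rows; each row is the pose to reach, as a shift and turn from the pose commanded when the call began, along the tool's axes at that moment; what a row does not reach only later rows make up. A row lasts 1/10 s, in which the tool goes at most 50 mm and 8.59 degrees, less where a joint would pass 70% of its speed; a pose out of reach is approached as far as the arm can. A call with a gripper value outside its range is refused whole. The fingers move at their own pace and stop on an object; "force" is the grip in N (left out, the last holds). Time passes only in rows, so rows that repeat a pose let the fingers close. It gives the time, the measured TCP pose, the force and the opening at its end, in the units of the state.
- sense(): the state, without advancing time (a new reading comes with each control period).
- cams.camera(name): name is "scene" or "top"; returns the picture (420x560x3 uint8, red, green, blue); there is no depth.
- cams.camera_params(name): a dict with "mtx" (3x3 intrinsics, pixels), "k1" (the pictures are not rectified: a ray, as slopes to the right and down, at radius r is drawn at 1 + k1 r^2 times it, then the intrinsics apply), "eye" and "orientation" of the camera in the world. Camera axes: x right, y down, z forward; pixel columns grow to the right and rows downward; lengths in mm; the calibration is good to about 2 mm. A picture is of the moment at which its call begins. camera_params takes no time and is no camera call.
- workorder.finish_job(): hands the job in, once; it reports no verdict.
The state is a dict: "time_s": time; "joint_positions": joint angles; "joint_vel": joint speeds; "joint_torque": joint torques, N m; "tcp_pos": TCP position; "orientation": TCP orientation; "force": force on the tool from outside, world axes, zero at the start; "moment": the same for the moment, N m; "opening": finger opening in mm.
Only numpy, scipy, OpenCV 4.12 (cv2) and the standard library are available. Lean on these libraries where they do the work, as an engineer would, in place of code of your own. Each camera call takes 0.05 s, during which the arm holds its last target.

## Working session

There is one attempt and no reset: what is moved stays moved. The work goes in short steps, Python scripts to look and compute and a tool call to move; the robot and the scene stay as the last step left them, time stands still between calls to the robot, and variables do not carry over. Pictures are saved under pics/ and viewed, and the job is handed in when it is done.

Besides the shell and the picture viewer there is one more tool, called as name([rows], argument=value, ...), one row to a line, values as JSON. step_arm: Moves the arm, as the interface text tells. Its arguments: {"type":"object","properties":{"increments":{"type":"array","items":{"type":"array","items":{"type":"array","items":{"type":"number"}}}},"force":{"type":"number"}},"required":["increments"]}

```bash
mkdir -p pics; ls; python3 - <<'E'
from workcell import sense,cams
import cv2
s=sense();print(s)
for n in("scene","top"):
    im=cams.camera(n);cv2.imwrite(f"pics/{n}0.png",im[:,:,::-1]);print(n,cams.camera_params(n))
E
```

```text
pics
{'time_s': 0.0, 'joint_positions': array([-1.14099623e+00,  3.14227008e-01, -4.81013289e-02,  1.21021889e+00,
        8.78170136e-06,  1.57077120e+00]), 'joint_vel': array([ 0.00022994, -0.00071677,  0.00065168, -0.00148121,  0.00047632,
       -0.00096898]), 'joint_torque': array([ 1.43136560e-03, -5.39585173e+01,  3.39752555e+01,  1.92836038e-02,
       -3.49531058e-05, -3.61378042e-06]), 'tcp_pos': array([ 249.76583674, -544.88226921,  230.4242407 ]), 'orientation': array([-0.15019352, -0.69071058, -0.15140444,  0.69096852]), 'force': array([-0.63529459,  0.44793111,  0.23059702]), 'moment': array([0.02376733, 0.01363799, 0.04409927]), 'opening': 85.2642155568837}
scene {'mtx': array([[397.70706979,   0.        , 276.56476052],
       [  0.        , 397.70706979, 204.07035598],
       [  0.        ,   0.        ,   1.        ]]), 'k1': -0.03843114906807685, 'eye': array([ 720.4500533 , -370.73052576,  678.74550211]), 'orientation': array([-0.27738026,  0.92771426,  0.24089911, -0.06613676])}
top {'mtx': array([[452.31941804,   0.        , 275.86241671],
       [  0.        , 452.31941804, 210.9706582 ],
       [  0.        ,   0.        ,   1.        ]]), 'k1': -0.015005032391739757, 'eye': array([363.90789024,  16.93922026, 887.63327184]), 'orientation': array([ 0.05681696, -0.70329583,  0.70550728, -0.06637989])}
```

View pics/scene0.png

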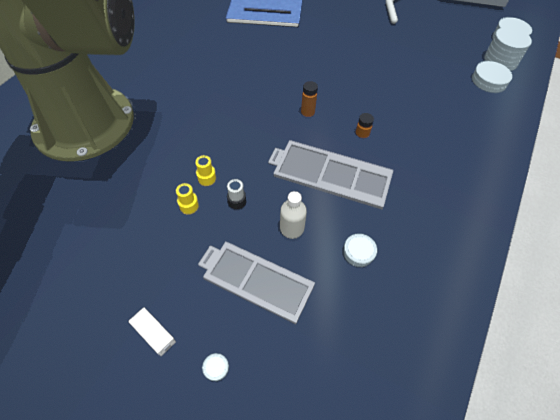

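View pics/top0.png

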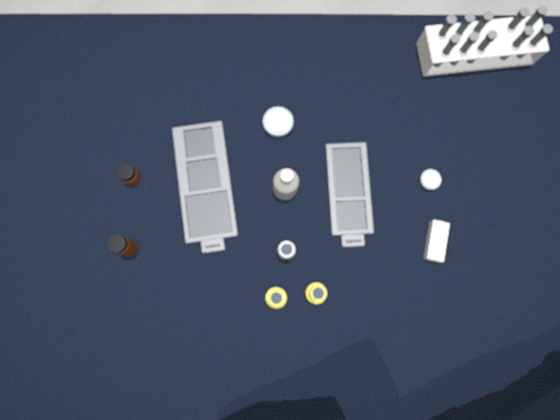

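```bash
cat > h.py <<'E'
import numpy as np,cv2
from scipy.spatial.transform import Rotation as R
from workcell import sense,cams
P={n:cams.camera_params(n) for n in("scene","top")}
def rot(q): return R.from_quat([q[1],q[2],q[3],q[0]]).as_matrix()
def proj(n,p):
    p=np.atleast_2d(p).astype(float);c=P[n];d=(p-c['eye'])@rot(c['orientation'])
    s=d[:,:2]/d[:,2:];r2=(s**2).sum(1,keepdims=True);s=s*(1+c['k1']*r2)
    K=c['mtx'];return s*[K[0,0],K[1,1]]+[K[0,2],K[1,2]]
def back(n,uv,z):
    c=P[n];K=c['mtx'];uv=np.atleast_2d(uv).astype(float)
    sd=(uv-[K[0,2],K[1,2]])/[K[0,0],K[1,1]];s=sd.copy()
    for _ in range(20): s=sd/(1+c['k1']*(s**2).sum(1,keepdims=True))
    d=np.c_[s,np.ones(len(s))]@rot(c['orientation']).T
    t=(z-c['eye'][2])/d[:,2];return (c['eye']+d*t[:,None])[:,:2]
E
python3 - <<'E'
from h import *
for n in("scene","top"):
    im=cv2.imread(f"pics/{n}0.png")
    w={"scene":(120,70,290,320),"top":(100,90,360,220)}[n]
    x,y,a,b=w
    k=2 if n=="top" else 1.8
    cv2.imwrite(f"pics/{n}0z.png",cv2.resize(im[y:y+b,x:x+a],None,fx=k,fy=k,interpolation=cv2.INTER_CUBIC))
# rough positions
T={"tall":((118,243),80),"short":((126,172),48),"large":((278,121),22),"small":((431,179),18),"eye":((287,250),58),"bottle":((288,176),110),"box":((439,240),24),"t3a":((185,242),10),"t3b":((237,234),10),"t3c":((222,123),10),"t3d":((173,128),10),"t2a":((333,236),10),"t2b":((373,233),10),"t2c":((366,143),10),"t2d":((326,144),10),"y1":((276,298),58),"y2":((318,294),58)}
for k,(uv,z) in T.items(): print(k,back("top",uv,z).round(0))
S={"tall":((310,87),80),"short":((366,119),48),"large":((361,246),22),"eye":((235,185),58),"box":((153,327),24),"small":((216,363),18)}
for k,(uv,z) in S.items(): print(k,back("scene",uv,z).round(0))
E
```

```text
tall [[449. 288.]]
short [[588. 291.]]
large [[701.  -0.]]
small [[ 581. -304.]]
eye [[437. -15.]]
bottle [[564. -16.]]
box [[ 459. -310.]]
t3a [[458. 182.]]
t3b [[473.  81.]]
t3c [[701. 114.]]
t3d [[690. 213.]]
t2a [[ 469. -107.]]
t2b [[ 474. -186.]]
t2c [[ 658. -179.]]
t2d [[656. -98.]]
y1 [[351.   6.]]
y2 [[358. -70.]]
tall [[451. 285.]]
short [[591. 287.]]
large [[701.   3.]]
eye [[440. -14.]]
box [[ 460. -303.]]
small [[ 580. -299.]]
```

View pics/top0z.png

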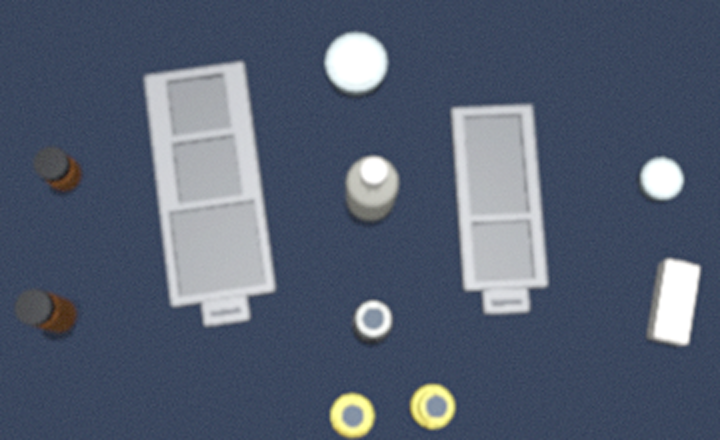

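View pics/scene0z.png

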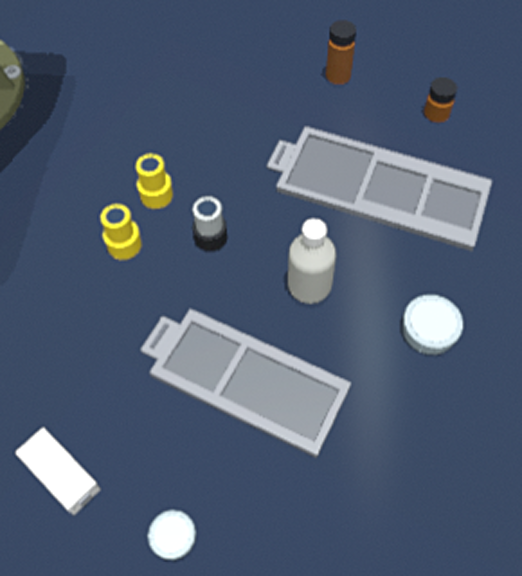

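```bash
cat > fit.py <<'E'
from h import *
from scipy.optimize import minimize
def cyl(z0,z1,d):
    a=np.linspace(0,2*np.pi,48,endpoint=False);c=np.c_[np.cos(a),np.sin(a)]*d/2
    return np.r_[np.c_[c,np.full(48,z0)],np.c_[c,np.full(48,z1)]]
def box(x0,x1,y0,y1,z0,z1): return np.array([[x,y,z] for x in(x0,x1) for y in(y0,y1) for z in(z0,z1)],float)
M={"large_dish":[cyl(0,13,56),cyl(13,22,60)],"small_dish":[cyl(0,18,40)],"tall_jar":[cyl(0,62,34),cyl(62,80,33)],
"short_jar":[cyl(0,30,34),cyl(30,48,33)],"eyepiece":[cyl(0,26,38),cyl(26,58,30)],"slide_box":[box(-38,38,-16,16,0,24)],
"bottle":[cyl(0,75,48),cyl(85,110,22)],
"tray_three":[box(-118,118,-50,50,0,10),box(-142,-118,-22,22,0,6)],"tray_two":[box(-92,92,-40,40,0,10),box(-116,-92,-22,22,0,6)]}
K=4
def place(pts,p):
    c,s=np.cos(p[2]),np.sin(p[2]);q=pts.copy();q[:,0]=c*pts[:,0]-s*pts[:,1]+p[0];q[:,1]=s*pts[:,0]+c*pts[:,1]+p[1]
    if len(p)>3:q[:,2]+=p[3]
    return q
def mask(im):
    im=im.astype(int);b,g,r=im[...,0],im[...,1],im[...,2]
    return (((b-r)<14)|((r+g+b)>330)).astype(np.float32)
def sil(n,parts,p,roi):
    x,y,w,h=roi;m=np.zeros((h*K,w*K),np.uint8)
    for q in parts:
        uv=(proj(n,place(q,p))+0.5-[x,y])*K-0.5
        hull=cv2.convexHull(np.round(uv*16).astype(np.int32));cv2.fillConvexPoly(m,hull,1,shift=4)
    return cv2.resize(m.astype(np.float32),(w,h),interpolation=cv2.INTER_AREA)
def fit(name,p0,ims,yaw,cams_=("top","scene"),z=None):
    tot=[];
    rois={};ms={}
    for n in cams_:
        uv=np.vstack([proj(n,place(q,p0)) for q in M[name]]);a=np.maximum(uv.min(0)-9,0).astype(int);b=np.minimum(uv.max(0)+9,[560,420]).astype(int)
        rois[n]=(a[0],a[1],b[0]-a[0],b[1]-a[1]);big=mask(cv2.resize(ims[n],None,fx=K,fy=K,interpolation=cv2.INTER_CUBIC))
        ms[n]=cv2.resize(big,(560,420),interpolation=cv2.INTER_AREA)[a[1]:b[1],a[0]:b[0]]
    def f(v):
        p=list(v[:2])+[v[2]/50 if yaw else 0]
        if z: p.append(z)
        return sum(((sil(n,M[name],p,rois[n])-ms[n])**2).sum() for n in cams_)
    v0=np.array([p0[0],p0[1]]+([p0[2]*50] if yaw else []))
    s=np.vstack([v0]+[v0+6*e for e in np.eye(len(v0))])
    r=minimize(f,v0,method="Nelder-Mead",options=dict(initial_simplex=s,xatol=.05,fatol=.01))
    x=r.x.copy()
    if yaw:x[2]/=50
    return x,r.fun
E
cat > run0.py <<'E'
from fit import *
ims={n:cv2.imread(f"pics/{n}0.png") for n in("top","scene")}
G={"large_dish":(701,0,0),"small_dish":(580,-302,0),"tall_jar":(450,287,0),"short_jar":(589,289,0),"eyepiece":(438,-15,0),"bottle":(564,-16,0),"slide_box":(459,-308,.1),"tray_three":(580,147,.14),"tray_two":(565,-142,.03)}
for k,p in G.items():
    o=[]
    for cs in(("top",),("scene",),("top","scene")):
        x,e=fit(k,p,ims,k in("slide_box","tray_three","tray_two"),cs);o.append(f"{cs[-1][0]}{len(cs)} {np.round(x[:2],1)} {np.degrees(x[2]) if len(x)>2 else 0:.1f} e{e:.0f}")
    print(k,*o)
E
python3 run0.py
```

```text
large_dish t1 [7.035e+02 1.000e-01] 0.0 e39 s1 [700.9   1.2] 0.0 e9 s2 [701.9   0.9] 0.0 e72
small_dish t1 [ 583.5 -306.3] 0.0 e15 s1 [ 579.4 -303.3] 0.0 e11 s2 [ 580.3 -304. ] 0.0 e86
tall_jar t1 [448.4 290.6] 0.0 e13 s1 [449.5 288.5] 0.0 e16 s2 [448.5 290.2] 0.0 e35
short_jar t1 [589.3 292.5] 0.0 e13 s1 [590.3 290.9] 0.0 e17 s2 [589.6 292.5] 0.0 e35
eyepiece t1 [440.5 -14.1] 0.0 e4 s1 [437.7 -12.7] 0.0 e70 s2 [439.1 -13.8] 0.0 e97
bottle t1 [565.6 -13.2] 0.0 e4 s1 [564.9 -12.8] 0.0 e97 s2 [565.2 -13.1] 0.0 e103
slide_box t1 [ 457.8 -309.1] -12.7 e47 s1 [ 457.  -308.8] -12.6 e35 s2 [ 457.2 -308.7] -13.1 e83
tray_three t1 [581.5 148.3] 8.2 e202 s1 [581.1 148.5] 8.5 e646 s2 [581.3 148.5] 8.4 e846
tray_two t1 [ 567.1 -142.1] 2.3 e134 s1 [ 565.1 -141.3] 2.6 e132 s2 [ 565.3 -141.4] 2.6 e281
```

```bash
cat > mv.py <<'E'
import sys
from h import *
np.set_printoptions(suppress=True)
def plan(x,y,z,jaw):
    s=sense();Rc=rot(s['orientation']);p=s['tcp_pos'];c=[]
    for a in(np.radians(jaw),np.radians(jaw+180)):
        X=np.array([0,0,-1.]);Y=np.array([np.cos(a),np.sin(a),0]);Rt=np.c_[X,Y,np.cross(X,Y)]
        c.append(R.from_matrix(Rc.T@Rt).as_rotvec())
    rv=min(c,key=np.linalg.norm)
    sh=Rc.T@(np.array([x,y,z])-p)
    print("at",p.round(1),"jawdeg",np.degrees(np.arctan2(Rc[1,1],Rc[0,1])).round(1),"open",round(s['opening'],1),"j",s['joint_positions'].round(2),"t",round(s['time_s'],2))
    print("SHIFT",(sh/30).round(2),"TURN",(np.degrees(rv)/8).round(2))
plan(*map(float,sys.argv[1:5]))
E
python3 mv.py 702 1 120 98.4
python3 - <<'E'
import numpy as np
def f(o,a,x): a=np.radians(a);return np.round([o[0]+x*np.cos(a),o[1]+x*np.sin(a)],1)
for x in(-68,13,81):print(f((581.3,148.5),8.4,x))
for x in(-55,33):print(f((565.6,-141.5),2.6,x))
E
```

```text
at [ 249.8 -545.   230.5] jawdeg -65.4 open 85.2 j [-1.14  0.31 -0.05  1.21  0.    1.57] t 0.1
SHIFT [  3.7  -10.26 -21.29] TURN [2.03 0.   0.01]
[514.  138.6]
[594.2 150.4]
[661.4 160.3]
[ 510.7 -144. ]
[ 598.6 -140. ]
```

step_arm([
  [[0,-0.3,-0.6,0.2,0,0,85],[0,-0.8,-1.7,0.4,0,0,85],[0,-1.3,-2.8,0.6,0,0,85],[0,-1.8,-3.9,0.8,0,0,85],[0,-2.3,-5,1,0,0,85],[0,-2.8,-6.1,1,0,0,85],[0,-3.3,-7.2,1,0,0,85],[0,-3.8,-8.3,1,0,0,85],[0,-4.3,-9.4,1,0,0,85],[0,-4.8,-10.5,1,0,0,85]],
], force=40)

```text
time_s: 1.1
tcp_pos: [476.9, -281.9, 231.0]
orientation: [-0.102, -0.7, -0.102, 0.7]
force: [0.1, 0.5, 0.7]
opening: 84.9
```

```bash
python3 mv.py 702 1 120 98.4;python3 mv.py 702 1 120 98.4
```

```text
at [ 476.9 -281.9  231. ] jawdeg -73.4 open 84.9 j [-0.53  0.23 -0.16  1.18 -0.    2.32] t 1.1
SHIFT [ 3.7  -6.89 -9.89] TURN [1.03 0.   0.  ]
at [ 476.9 -281.9  231. ] jawdeg -73.4 open 84.9 j [-0.53  0.23 -0.16  1.18 -0.    2.32] t 1.1
SHIFT [ 3.7  -6.89 -9.89] TURN [1.03 0.   0.  ]
```

step_arm([
  [[0,-0.7,-1,-1,0,0,85],[0,-1.4,-2,-2.1,0,0,85],[0,-2.1,-3,-3.2,0,0,85],[0,-2.8,-4,-4.3,0,0,85],[0,-3.5,-5,-5.4,0,0,85],[0,-4.2,-6,-6.5,0,0,85],[0,-4.9,-7,-7.6,0,0,85],[0,-5.6,-8,-8.6,0,0,85],[0,-6.3,-9,-9.6,0,0,85],[0,-6.9,-9.9,-10.6,0,0,85]],
])

```text
time_s: 2.1
tcp_pos: [702.3, 1.7, 230.6]
orientation: [0.549, 0.446, 0.549, -0.446]
force: [-0.4, -1.1, -0.7]
opening: 85.3
```

```bash
python3 mv.py 702 1 60 98.4
```

```text
at [702.3   1.7 230.6] jawdeg 11.8 open 85.3 j [0.   0.52 0.25 1.31 0.   1.37] t 2.1
SHIFT [ 5.69 -0.01  0.02] TURN [-10.82  -0.01   0.  ]
```

step_arm([
  [[0.3,0,0,-1,0,0,85],[0.8,0,0,-2,0,0,85],[1.4,0,0,-3.1,0,0,85],[2,0,0,-4.2,0,0,85],[2.6,0,0,-5.3,0,0,85],[3.2,0,0,-6.4,0,0,85],[3.8,0,0,-7.5,0,0,85],[4.4,0,0,-8.6,0,0,85],[5,0,0,-9.7,0,0,85],[5.6,0,0,-10.8,0,0,85]],
])

```text
time_s: 3.1
tcp_pos: [701.2, 0.0, 62.0]
orientation: [0.706, -0.04, 0.706, 0.04]
force: [0.0, -0.3, -0.0]
opening: 85.2
```

```bash
python3 mv.py 702 1 3 98.4;python3 - <<'E'
from h import *
for n in("top","scene"): cv2.imwrite(f"pics/{n}1.png",cams.camera(n)[:,:,::-1])
E
```

```text
at [701.2   0.   62. ] jawdeg 96.5 open 85.2 j [ 0.    0.6  -0.    0.97 -0.   -0.11] t 3.1
SHIFT [1.97 0.03 0.03] TURN [-0.23 -0.01 -0.  ]
```

View pics/scene1.png

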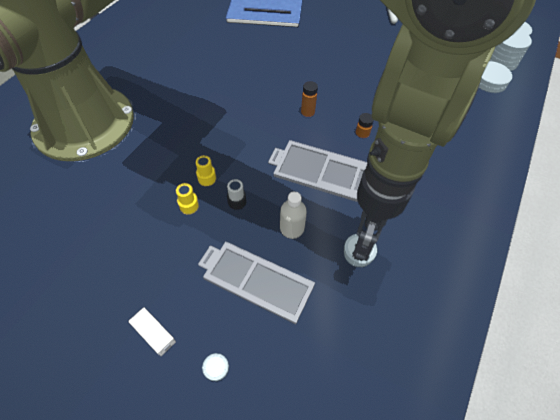

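step_arm([
  [[0.6,0,0,-0.2,0,0,85],[1.2,0,0,-0.2,0,0,85],[1.8,0,0,-0.2,0,0,85],[1.95,0,0,-0.2,0,0,85],[1.95,0,0,-0.2,0,0,50],[1.95,0,0,-0.2,0,0,50],[1.95,0,0,-0.2,0,0,50],[1.95,0,0,-0.2,0,0,50],[1.95,0,0,-0.2,0,0,50],[1.95,0,0,-0.2,0,0,50]],
])

```text
time_s: 4.2
tcp_pos: [703.0, 0.0, 6.5]
orientation: [0.706, -0.048, 0.705, 0.048]
force: [-0.3, 0.1, 6.0]
opening: 57.8
```

```bash
python3 mv.py 702 1 60 98.4;python3 - <<'E'
from h import *
i=cams.camera("scene")[:,:,::-1];cv2.imwrite(f"pics/s2.png",cv2.resize(i[180:320,280:460],None,fx=4,fy=4,interpolation=2))
E
```

```text
at [703.    0.    6.5] jawdeg 97.8 open 57.8 j [ 0.    0.65 -0.05  0.86  0.   -0.14] t 4.2
SHIFT [-1.78  0.04 -0.02] TURN [-0.08  0.02  0.  ]
```

View pics/s2.png

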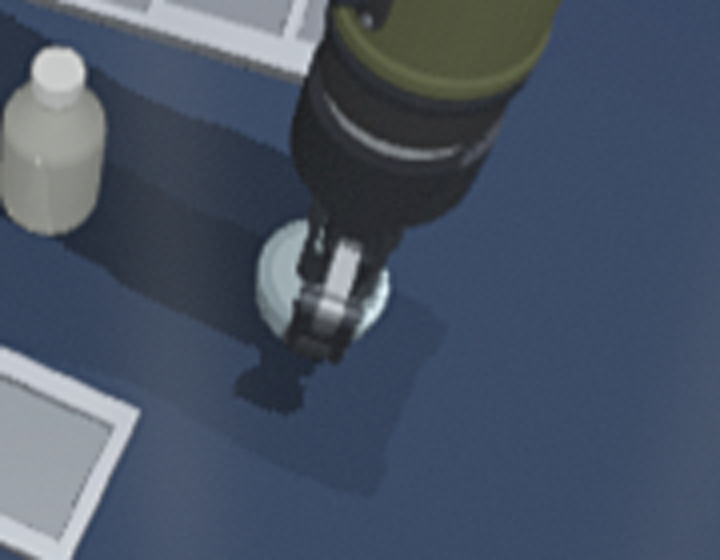

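step_arm([
  [[0,0,0,0,0,0,50],[0,0,0,0,0,0,50]],
])

```text
time_s: 4.45
tcp_pos: [703.0, 0.1, 6.5]
orientation: [0.706, -0.048, 0.705, 0.048]
force: [-0.2, 0.4, 6.6]
opening: 57.6
```

step_arm([
  [[-0.2,0,0,0,0,0,50],[-0.5,0,0,0,0,0,50],[-0.9,0,0,0,0,0,50],[-1.3,0,0,0,0,0,50],[-1.7,0,0,0,0,0,50],[-2,0,0,0,0,0,50]],
])

```text
time_s: 5.05
tcp_pos: [702.4, 0.1, 66.6]
orientation: [0.706, -0.048, 0.705, 0.048]
force: [0.7, 1.3, -0.7]
opening: 57.8
```

```bash
python3 mv.py 514 138.6 150 98.4;python3 - <<'E'
from h import *
i=cams.camera("scene")[:,:,::-1];cv2.imwrite(f"pics/s3.png",cv2.resize(i[150:320,280:460],None,fx=3.5,fy=3.5,interpolation=2))
E
```

```text
at [702.4   0.1  66.6] jawdeg 97.8 open 57.8 j [ 0.    0.6   0.    0.98 -0.   -0.14] t 5.05
SHIFT [-2.79  5.43 -5.59] TURN [-0.08  0.01  0.  ]
```

View pics/s3.png

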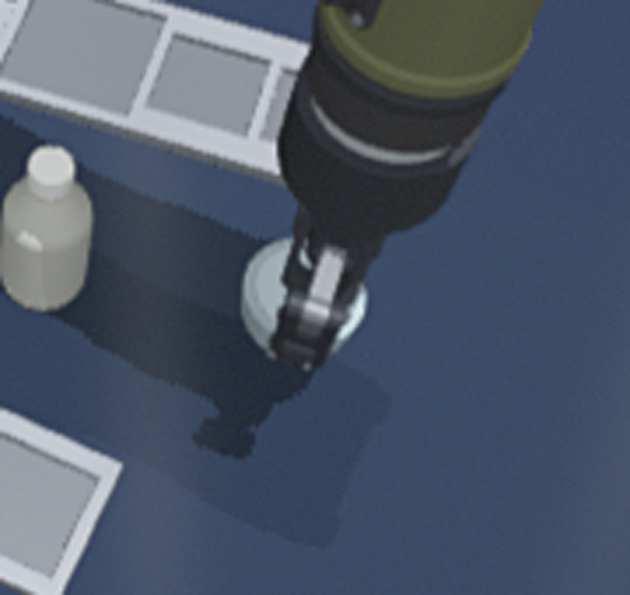

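step_arm([
  [[-0.6,0.1,-0.1,0,0,0,50],[-1.4,0.4,-0.4,0,0,0,50],[-2.2,1,-1,0,0,0,50],[-2.8,1.8,-1.8,0,0,0,50],[-2.8,2.6,-2.7,0,0,0,50],[-2.8,3.4,-3.6,0,0,0,50],[-2.8,4.2,-4.5,0,0,0,50],[-2.8,4.9,-5.2,0,0,0,50],[-2.8,5.4,-5.6,0,0,0,50],[-2.8,5.4,-5.6,0,0,0,50]],
])

```text
time_s: 6.1
tcp_pos: [511.2, 139.1, 149.6]
orientation: [0.705, -0.049, 0.706, 0.049]
force: [-0.0, -0.7, -1.1]
opening: 57.8
```

```bash
python3 mv.py 514 138.6 11.5 98.4;python3 - <<'E'
from h import *
i=cams.camera("scene")[:,:,::-1];cv2.imwrite(f"pics/s4.png",cv2.resize(i[60:220,200:400],None,fx=3.5,fy=3.5,interpolation=2))
E
```

```text
at [511.2 139.1 149.6] jawdeg 97.9 open 57.8 j [ 0.27  0.23 -0.35  0.99  0.    0.13] t 6.1
SHIFT [ 4.6  -0.03  0.09] TURN [-0.06 -0.   -0.  ]
```

View pics/s4.png

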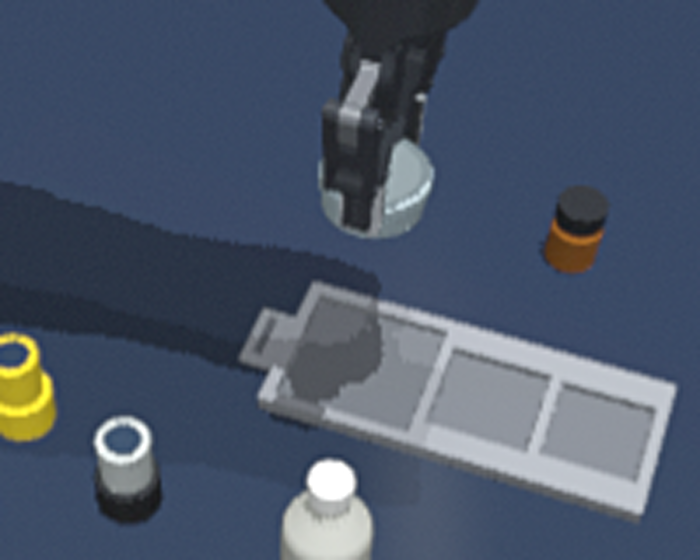

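```bash
python3 - <<'E'
from h import *
for z in(140,145,150,155,160,165):
    print(z,[ ((proj("scene",[511.2+.14*d,139.1-d,z])[0]-[200,60])*3.5).round(0).tolist() for d in(30,43)],((proj("scene",[[511.2+30*np.cos(a),139.1+30*np.sin(a),z] for a in np.linspace(0,6.28,60)])-[200,60])*3.5).max(0).round(0))
E
```

```text
140 [[356.0, 240.0], [348.0, 257.0]] [430. 242.]
145 [[357.0, 233.0], [349.0, 250.0]] [431. 236.]
150 [[358.0, 226.0], [349.0, 243.0]] [432. 229.]
155 [[358.0, 219.0], [350.0, 236.0]] [433. 222.]
160 [[359.0, 212.0], [350.0, 230.0]] [434. 215.]
165 [[359.0, 205.0], [351.0, 223.0]] [435. 208.]
```

step_arm([
  [[0.5,0,0.1,0,0,0,50],[1.3,0,0.1,0,0,0,50],[2.3,0,0.1,0,0,0,50],[3.3,0,0.1,0,0,0,50],[4,0,0.1,0,0,0,50],[4.2,0,0.1,0,0,0,50],[4.35,0,0.1,0,0,0,50],[4.45,0,0.1,0,0,0,50],[4.5,0,0.1,0,0,0,50],[4.5,0,0.1,0,0,0,50]],
])

```text
time_s: 7.15
tcp_pos: [517.0, 138.4, 14.5]
orientation: [0.706, -0.048, 0.705, 0.048]
force: [0.2, 0.4, -1.4]
opening: 57.9
```

```bash
python3 mv.py 514 138.6 9.5 98.4;python3 - <<'E'
from h import *
i=cams.camera("scene")[:,:,::-1];cv2.imwrite(f"pics/s5.png",cv2.resize(i[100:220,240:400],None,fx=4.5,fy=4.5,interpolation=2))
E
```

```text
at [517.  138.4  14.5] jawdeg 97.8 open 57.9 j [ 0.26  0.38 -0.49  0.7   0.    0.13] t 7.15
SHIFT [ 0.17  0.02 -0.1 ] TURN [-0.08  0.01 -0.  ]
```

View pics/s5.png

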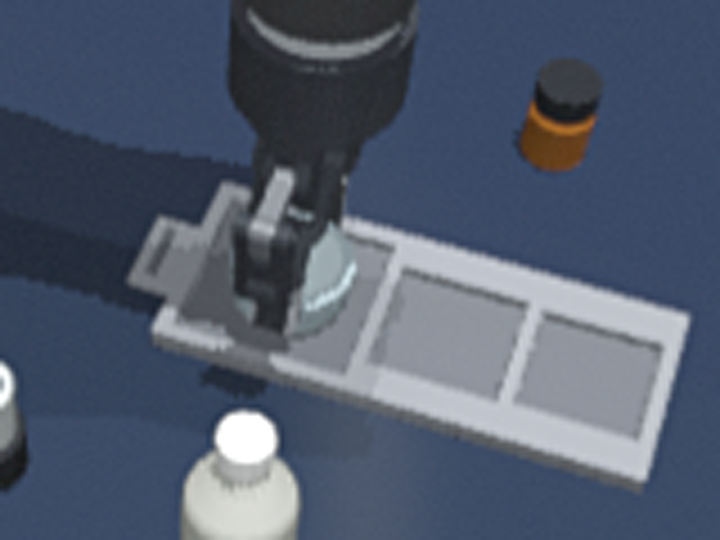

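step_arm([
  [[0.06,0,-0.08,0,0,0,50],[0.12,0,-0.08,0,0,0,50],[0.16,0,-0.08,0,0,0,50],[0.16,0,-0.08,0,0,0,50]],
])

```text
time_s: 7.6
tcp_pos: [513.8, 137.9, 10.4]
orientation: [0.706, -0.048, 0.705, 0.048]
force: [-5.6, -0.2, 15.1]
opening: 57.3
```

step_arm([
  [[0,0,0,0,0,0,74],[0,0,0,0,0,0,80],[0,0,0,0,0,0,84],[-0.2,0,0,0,0,0,84],[-0.8,0,0,0,0,0,84],[-1.8,0,0,0,0,0,84],[-2.8,0,0,0,0,0,84],[-4,0,0,0,0,0,84],[-5,0,0,0,0,0,84]],
])

```text
time_s: 8.5
tcp_pos: [514.1, 138.0, 161.1]
orientation: [0.706, -0.048, 0.705, 0.048]
force: [0.2, 0.3, 0.4]
opening: 83.9
```

```bash
python3 mv.py 439 -13.8 150 98.4;python3 - <<'E'
from h import *
i=cams.camera("scene")[:,:,::-1];cv2.imwrite(f"pics/s6.png",cv2.resize(i[100:250,200:400],None,fx=4,fy=4,interpolation=2))
E
```

```text
at [514.1 138.  161.1] jawdeg 97.8 open 83.9 j [ 0.26  0.23 -0.33  1.02  0.    0.13] t 8.5
SHIFT [ 0.37 -4.67 -3.16] TURN [-0.08  0.01 -0.  ]
```

View pics/s6.png

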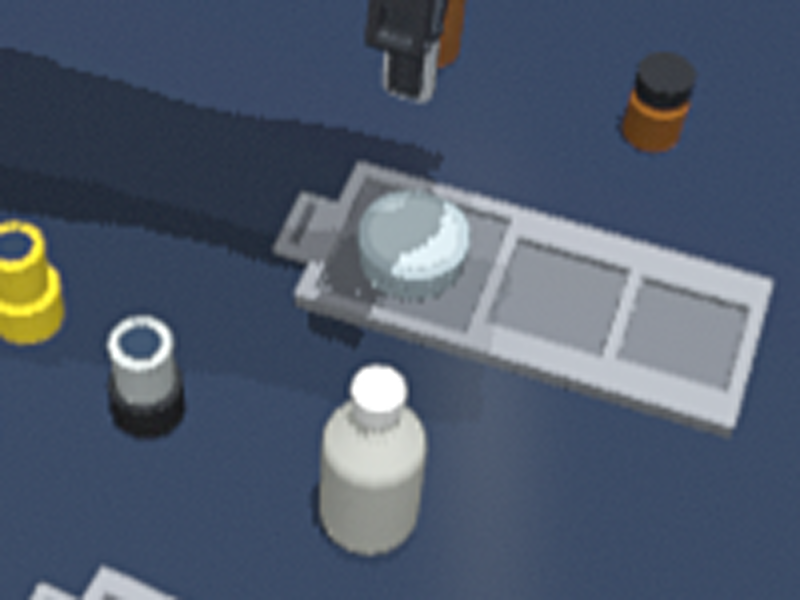

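step_arm([
  [[0,-0.4,-0.3,0,0,0,70],[0,-1,-0.7,0,0,0,60],[0,-1.8,-1.2,0,0,0,60],[0,-2.7,-1.8,0,0,0,60],[0,-3.6,-2.4,0,0,0,60],[0,-4.3,-2.9,0,0,0,60],[0,-4.67,-3.16,0,0,0,60],[0.2,-4.67,-3.16,0,0,0,60],[0.4,-4.67,-3.16,0,0,0,60]],
])

```text
time_s: 9.45
tcp_pos: [439.2, -13.6, 146.5]
orientation: [0.706, -0.048, 0.705, 0.048]
force: [0.2, 0.7, 0.2]
opening: 59.9
```

```bash
python3 mv.py 439 -13.8 29 98.4
```

```text
at [439.2 -13.6 146.5] jawdeg 97.7 open 59.9 j [-0.03  0.07 -0.55  0.95  0.   -0.17] t 9.45
SHIFT [ 3.92 -0.01 -0.01] TURN [-0.08  0.   -0.  ]
```

step_arm([
  [[0.6,0,0,0,0,0,60],[1.5,0,0,0,0,0,60],[2.5,0,0,0,0,0,60],[3.3,0,0,0,0,0,60],[3.8,0,0,0,0,0,60],[3.9,0,0,0,0,0,60],[3.9,0,0,0,0,0,20],[3.9,0,0,0,0,0,20],[3.9,0,0,0,0,0,20],[3.9,0,0,0,0,0,20]],
], force=50)

```text
time_s: 10.45
tcp_pos: [439.8, -13.7, 30.7]
orientation: [0.706, -0.048, 0.705, 0.048]
force: [-0.8, 0.7, 1.0]
opening: 29.0
```

step_arm([
  [[0,0,0,0,0,0,20],[0,0,0,0,0,0,20]],
])

```text
time_s: 10.65
tcp_pos: [439.8, -13.7, 30.7]
orientation: [0.706, -0.048, 0.705, 0.048]
force: [-0.4, 0.9, 5.8]
opening: 29.1
```

```bash
python3 mv.py 594 150 130 98.4;python3 - <<'E'
from h import *
i=cams.camera("scene")[:,:,::-1];cv2.imwrite(f"pics/s7.png",cv2.resize(i[110:260,150:350],None,fx=4,fy=4,interpolation=2))
E
```

```text
at [439.8 -13.7  30.7] jawdeg 97.8 open 29.1 j [-0.03  0.21 -0.7   0.67  0.   -0.17] t 10.65
SHIFT [-3.3   4.71  5.84] TURN [-0.08  0.01 -0.  ]
```

View pics/s7.png

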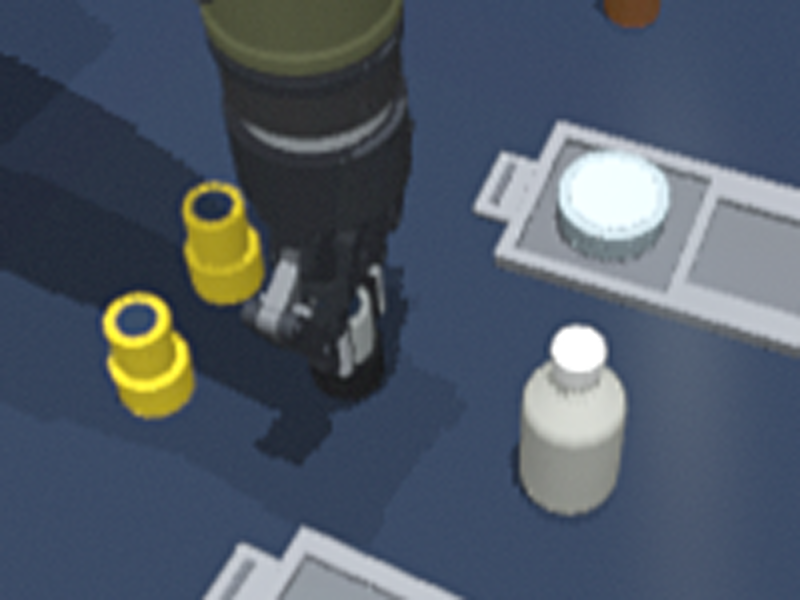

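step_arm([
  [[-0.3,0,0,0,0,0,20],[-1,0,0,0,0,0,20],[-2,0.1,0.1,0,0,0,20],[-3.1,0.4,0.4,0,0,0,20],[-4.2,0.9,1,0,0,0,20],[-5,1.5,1.8,0,0,0,20],[-5.3,2.3,2.8,0,0,0,20],[-5.3,3.1,3.8,0,0,0,20],[-5.3,3.8,4.7,0,0,0,20],[-5.3,4.3,5.4,0,0,0,20]],
])

```text
time_s: 11.7
tcp_pos: [582.8, 137.4, 189.2]
orientation: [0.705, -0.048, 0.705, 0.048]
force: [-0.5, -0.1, -1.4]
opening: 28.7
```

```bash
python3 mv.py 594.2 150.4 35.5 98.4
```

```text
at [582.8 137.4 189.2] jawdeg 97.8 open 28.7 j [ 0.23  0.33 -0.12  1.12 -0.    0.09] t 11.7
SHIFT [5.12 0.38 0.43] TURN [-0.07 -0.    0.  ]
```

step_arm([
  [[0.2,0.2,0.2,0,0,0,20],[0.8,0.38,0.4,0,0,0,20],[1.7,0.38,0.43,0,0,0,20],[2.7,0.38,0.43,0,0,0,20],[3.7,0.38,0.43,0,0,0,20],[4.4,0.38,0.43,0,0,0,20],[4.7,0.38,0.43,0,0,0,20],[4.8,0.38,0.43,0,0,0,20],[4.85,0.38,0.43,0,0,0,20]],
])

```text
time_s: 12.6
tcp_pos: [593.5, 148.9, 44.1]
orientation: [0.706, -0.048, 0.705, 0.048]
force: [-0.3, -0.1, -1.2]
opening: 28.5
```

```bash
python3 mv.py 594.2 150.4 34.7 98.4;python3 - <<'E'
from h import *
i=cams.camera("scene")[:,:,::-1];cv2.imwrite(f"pics/s8.png",cv2.resize(i[100:220,240:400],None,fx=4.5,fy=4.5,interpolation=2))
E
```

```text
at [593.5 148.9  44.1] jawdeg 97.8 open 28.5 j [ 0.25  0.47 -0.27  0.83 -0.    0.11] t 12.6
SHIFT [0.31 0.05 0.03] TURN [-0.08  0.    0.  ]
```

View pics/s8.png

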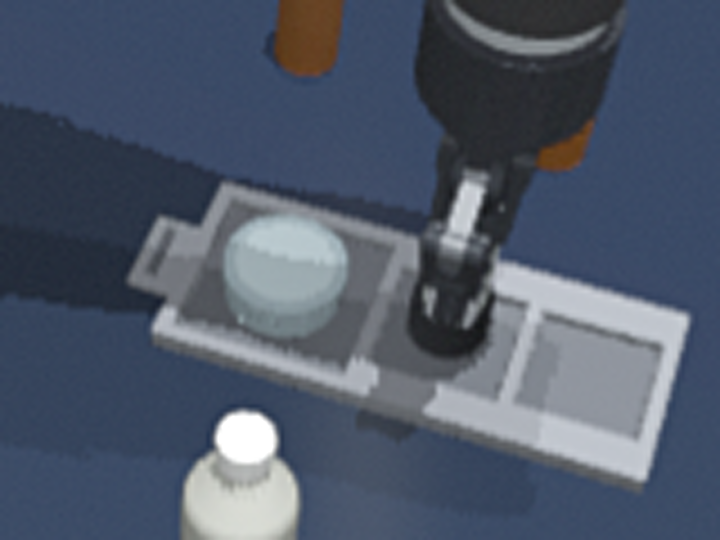

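step_arm([
  [[0.1,0,0,0,0,0,20],[0.2,0,0,0,0,0,20],[0.26,0,0,0,0,0,20],[0.28,0,0,0,0,0,20],[0.28,0,0,0,0,0,20]],
])

```text
time_s: 13.15
tcp_pos: [593.2, 149.1, 35.0]
orientation: [0.705, -0.048, 0.706, 0.048]
force: [-0.4, -0.3, -1.6]
opening: 28.6
```

step_arm([
  [[0.03,0,0,0,0,0,20],[0.06,0,0,0,0,0,20],[0.06,0,0,0,0,0,20]],
])

```text
time_s: 13.45
tcp_pos: [593.5, 149.2, 34.7]
orientation: [0.706, -0.048, 0.705, 0.048]
force: [-3.6, -0.5, 9.4]
opening: 28.5
```

Contact. Release gently and retreat.

step_arm([
  [[0,0,0,0,0,0,35],[0,0,0,0,0,0,50],[0,0,0,0,0,0,56],[0,0,0,0,0,0,56],[-0.5,0,0,0,0,0,56],[-1.5,0,0,0,0,0,56],[-2.5,0,0,0,0,0,56],[-3.5,0,0,0,0,0,56],[-4,0,0,0,0,0,56]],
])

```text
time_s: 14.35
tcp_pos: [594.6, 149.4, 156.2]
orientation: [0.707, -0.048, 0.704, 0.048]
force: [0.2, 0.2, -0.1]
opening: 56.4
```

```bash
python3 mv.py 589.5 292 110 98.4;python3 - <<'E'
from h import *
i=cams.camera("scene")[:,:,::-1];cv2.imwrite(f"pics/s9.png",cv2.resize(i[80:230,220:420],None,fx=4,fy=4,interpolation=2))
E
```

```text
at [594.6 149.4 156.2] jawdeg 97.8 open 56.4 j [ 0.25  0.37 -0.14  1.06  0.    0.11] t 14.35
SHIFT [1.54 4.73 0.47] TURN [-0.08  0.02 -0.  ]
```

View pics/s9.png

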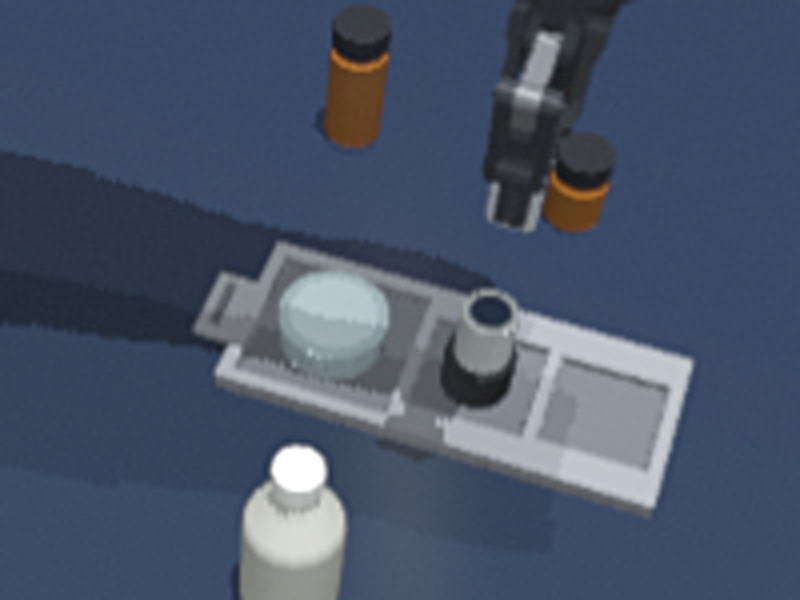

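step_arm([
  [[0,0.4,0.05,0,0,0,60],[0,1.1,0.1,0,0,0,60],[0,2,0.2,0,0,0,60],[0,3,0.3,0,0,0,60],[0,4,0.4,0,0,0,60],[0.3,4.6,0.47,0,0,0,60],[0.8,4.72,0.47,0,0,0,60],[1.3,4.72,0.47,0,0,0,60],[1.5,4.72,0.47,0,0,0,60]],
])

```text
time_s: 15.3
tcp_pos: [586.2, 289.3, 104.7]
orientation: [0.704, -0.049, 0.707, 0.047]
force: [-0.1, -0.4, -0.2]
opening: 59.7
```

```bash
python3 mv.py 589.7 292 8 98.4;python3 - <<'E'
from h import *
i=cams.camera("top")[:,:,::-1];cv2.imwrite(f"pics/s10.png",cv2.resize(i[100:300,60:260],None,fx=3,fy=3,interpolation=2))
E
```

```text
at [586.2 289.3 104.7] jawdeg 97.7 open 59.7 j [ 0.46  0.49 -0.09  1.   -0.    0.32] t 15.3
SHIFT [3.22 0.08 0.14] TURN [-0.08 -0.03  0.01]
```

View pics/s10.png

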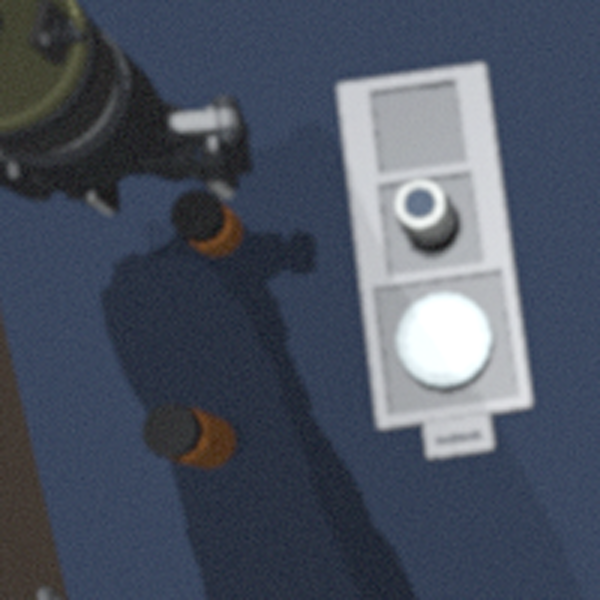

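step_arm([
  [[0.3,0.05,0.06,0,0,0,60],[0.9,0.05,0.06,0,0,0,60],[1.7,0.05,0.06,0,0,0,60],[2.5,0.05,0.06,0,0,0,60],[3,0.05,0.06,0,0,0,60],[3.15,0.05,0.06,0,0,0,60],[3.2,0.05,0.06,0,0,0,60],[3.2,0.05,0.06,0,0,0,60]],
])

```text
time_s: 16.15
tcp_pos: [590.4, 293.2, 13.2]
orientation: [0.706, -0.048, 0.705, 0.048]
force: [0.3, -0.1, -1.1]
opening: 60.0
```

```bash
python3 mv.py 589.7 292 8 98.4;python3 - <<'E'
from h import *
i=cams.camera("scene")[:,:,::-1];cv2.imwrite(f"pics/s11.png",cv2.resize(i[70:190,280:440],None,fx=4.5,fy=4.5,interpolation=2))
E
```

```text
at [590.4 293.2  13.2] jawdeg 97.8 open 60.0 j [ 0.46  0.58 -0.17  0.82  0.    0.33] t 16.15
SHIFT [ 0.17 -0.04 -0.03] TURN [-0.08  0.01 -0.  ]
```

View pics/s11.png

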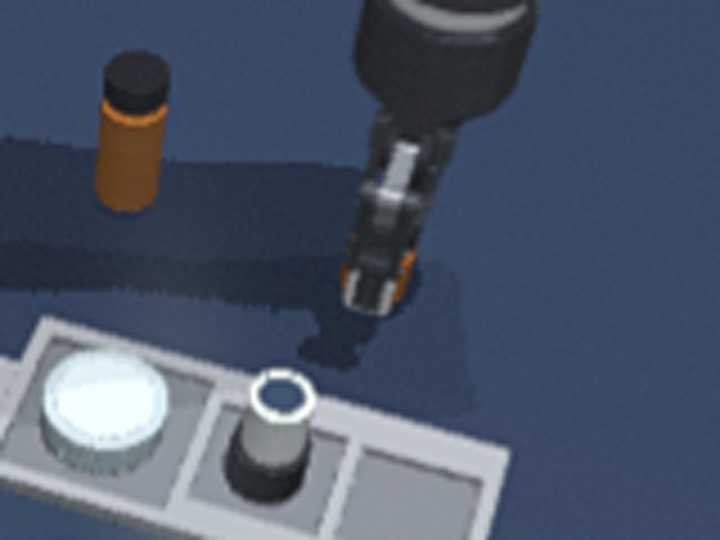

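step_arm([
  [[0.1,0,0,0,0,0,60],[0.13,0,0,0,0,0,50],[0.13,0,0,0,0,0,40],[0.13,0,0,0,0,0,25],[0.13,0,0,0,0,0,25],[0.13,0,0,0,0,0,25],[0.13,0,0,0,0,0,25]],
])

```text
time_s: 16.9
tcp_pos: [589.9, 293.2, 8.8]
orientation: [0.706, -0.048, 0.705, 0.048]
force: [-0.3, -0.5, 5.4]
opening: 32.0
```

step_arm([
  [[0,0,0,0,0,0,25],[-0.3,0,0,0,0,0,25],[-0.8,0,0,0,0,0,25],[-1.6,0,0,0,0,0,25],[-2.4,0,0,0,0,0,25],[-3.2,0,0,0,0,0,25],[-3.8,0,0,0,0,0,25],[-4,0,0,0,0,0,25]],
])

```text
time_s: 17.7
tcp_pos: [591.0, 293.6, 131.8]
orientation: [0.707, -0.047, 0.704, 0.049]
force: [1.6, 0.2, -1.0]
opening: 32.3
```

```bash
python3 mv.py 661.4 160.3 130 98.4;python3 - <<'E'
from h import *
i=cams.camera("scene")[:,:,::-1];cv2.imwrite(f"pics/s12.png",cv2.resize(i[30:180,280:440],None,fx=4,fy=4,interpolation=2))
E
```

```text
at [591.  293.6 131.8] jawdeg 97.8 open 32.3 j [ 0.46  0.47 -0.05  1.05 -0.    0.33] t 17.7
SHIFT [ 0.06 -4.72  1.72] TURN [-0.08  0.03 -0.01]
```

View pics/s12.png

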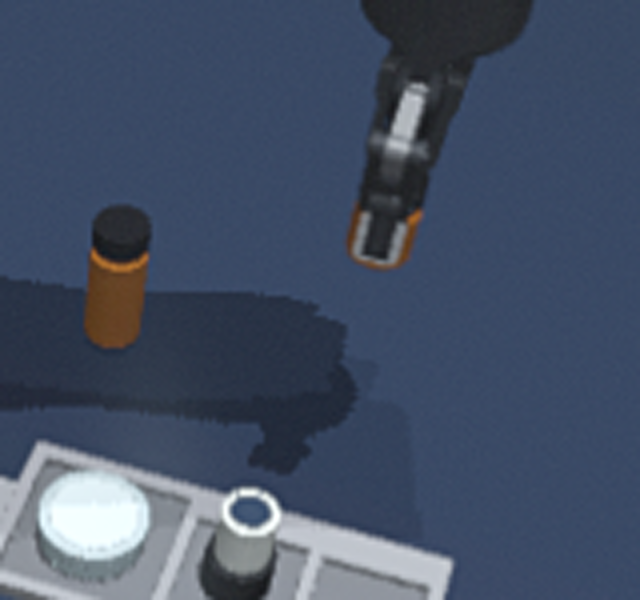

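step_arm([
  [[0,-0.3,0.1,0,0,0,25],[0,-0.9,0.3,0,0,0,25],[0,-1.7,0.6,0,0,0,25],[0,-2.6,0.95,0,0,0,25],[0,-3.5,1.3,0,0,0,25],[0,-4.2,1.55,0,0,0,25],[0,-4.6,1.7,0,0,0,25],[0,-4.72,1.72,0,0,0,25],[0.3,-4.72,1.72,0,0,0,25],[0.6,-4.72,1.72,0,0,0,25]],
])

```text
time_s: 18.75
tcp_pos: [659.5, 160.3, 109.6]
orientation: [0.705, -0.048, 0.706, 0.048]
force: [-0.0, 0.4, -0.5]
opening: 32.2
```

```bash
python3 mv.py 661.4 160.3 13 98.4
```

```text
at [659.5 160.3 109.6] jawdeg 97.8 open 32.2 j [ 0.24  0.53 -0.01  1.03  0.    0.1 ] t 18.75
SHIFT [ 3.22 -0.01  0.06] TURN [-0.07 -0.   -0.  ]
```

step_arm([
  [[0.3,0,0.03,0,0,0,25],[0.9,0,0.03,0,0,0,25],[1.7,0,0.03,0,0,0,25],[2.4,0,0.03,0,0,0,25],[2.8,0,0.03,0,0,0,25],[2.95,0,0.03,0,0,0,25],[3.05,0,0.03,0,0,0,25],[3.1,0,0.03,0,0,0,25],[3.1,0,0.03,0,0,0,25]],
])

```text
time_s: 19.65
tcp_pos: [661.4, 160.0, 18.1]
orientation: [0.706, -0.048, 0.705, 0.048]
force: [-0.1, 0.1, -0.7]
opening: 32.0
```

```bash
python3 mv.py 661.4 160.3 12.8 98.4;python3 - <<'E'
from h import *
i=cams.camera("scene")[:,:,::-1];cv2.imwrite(f"pics/s13.png",cv2.resize(i[100:220,270:430],None,fx=4.5,fy=4.5,interpolation=2))
E
```

```text
at [661.4 160.   18.1] jawdeg 97.8 open 32.0 j [ 0.24  0.6  -0.11  0.86  0.    0.1 ] t 19.65
SHIFT [0.18 0.01 0.  ] TURN [-0.08  0.01 -0.  ]
```

View pics/s13.png

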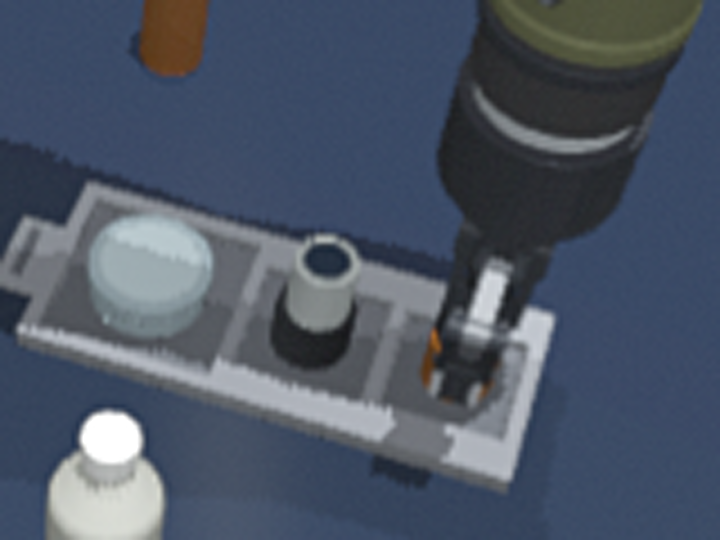

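step_arm([
  [[0.08,0,0,0,0,0,25],[0.14,0,0,0,0,0,25],[0.18,0,0,0,0,0,25],[0.18,0,0,0,0,0,25]],
])

```text
time_s: 20.1
tcp_pos: [661.0, 159.8, 12.8]
orientation: [0.706, -0.048, 0.705, 0.048]
force: [-1.9, -0.3, 4.2]
opening: 32.0
```

Contact at the expected height. Release and retreat toward the tall jar.

step_arm([
  [[0,0,0,0,0,0,40],[0,0,0,0,0,0,50],[0,0,0,0,0,0,56],[-0.1,0,0,0,0,0,56],[-0.6,0,0,0,0,0,56],[-1.6,0,0,0,0,0,56],[-2.8,0,0,0,0,0,60],[-4,0,0,0,0,0,60],[-5,0,0,0,0,0,60],[-5.5,0,0,0,0,0,60]],
])

```text
time_s: 21.1
tcp_pos: [662.5, 160.2, 182.2]
orientation: [0.708, -0.048, 0.703, 0.048]
force: [-0.6, -0.0, -0.6]
opening: 59.9
```

```bash
python3 mv.py 449 289.7 170 92.6;python3 - <<'E'
from h import *
i=cams.camera("scene")[:,:,::-1];cv2.imwrite(f"pics/s14.png",cv2.resize(i[80:230,270:430],None,fx=4,fy=4,interpolation=2))
E
```

```text
at [662.5 160.2 182.2] jawdeg 97.8 open 59.9 j [0.24 0.48 0.09 1.17 0.   0.1 ] t 21.1
SHIFT [ 0.37  5.24 -6.47] TURN [ 0.65  0.04 -0.01]
```

View pics/s14.png

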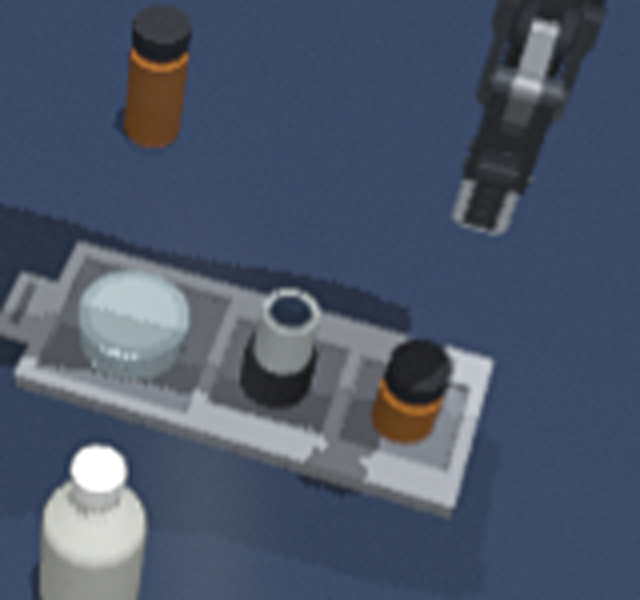

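step_arm([
  [[0,0.3,-0.4,0.1,0,0,60],[0,0.9,-1.1,0.3,0,0,60],[0,1.6,-2,0.5,0,0,60],[0,2.4,-3,0.65,0,0,60],[0,3.2,-4,0.65,0,0,60],[0,4,-5,0.65,0,0,60],[0,4.7,-5.8,0.65,0,0,60],[0.1,5.1,-6.3,0.65,0,0,60],[0.3,5.24,-6.47,0.65,0,0,60],[0.4,5.24,-6.47,0.65,0,0,60]],
])

```text
time_s: 22.15
tcp_pos: [446.6, 289.4, 164.7]
orientation: [0.707, -0.016, 0.707, 0.016]
force: [-0.2, -0.3, -0.2]
opening: 59.9
```

```bash
python3 mv.py 449 289.7 25 92.6
```

```text
at [446.6 289.4 164.7] jawdeg 92.7 open 59.9 j [ 0.58  0.22 -0.32  1.03 -0.    0.53] t 22.15
SHIFT [4.66 0.01 0.08] TURN [ 0.01 -0.    0.  ]
```

step_arm([
  [[0.4,0,0.04,0,0,0,60],[1.2,0,0.04,0,0,0,60],[2.2,0,0.04,0,0,0,60],[3.2,0,0.04,0,0,0,60],[4,0,0.04,0,0,0,60],[4.5,0,0.04,0,0,0,60],[4.6,0,0.04,0,0,0,60],[4.6,0,0.04,0,0,0,60]],
])

```text
time_s: 22.95
tcp_pos: [448.6, 288.4, 26.1]
orientation: [0.706, -0.016, 0.707, 0.015]
force: [1.2, -0.5, 0.0]
opening: 60.0
```

```bash
python3 mv.py 449 289.7 26 92.6;python3 - <<'E'
from h import *
i=cams.camera("scene")[:,:,::-1];cv2.imwrite(f"pics/s15.png",cv2.resize(i[40:190,230:390],None,fx=4,fy=4,interpolation=2))
E
```

```text
at [448.6 288.4  26.1] jawdeg 92.5 open 60.0 j [ 0.57  0.36 -0.48  0.72 -0.    0.53] t 22.95
SHIFT [0.   0.04 0.01] TURN [-0.01 -0.01  0.01]
```

View pics/s15.png

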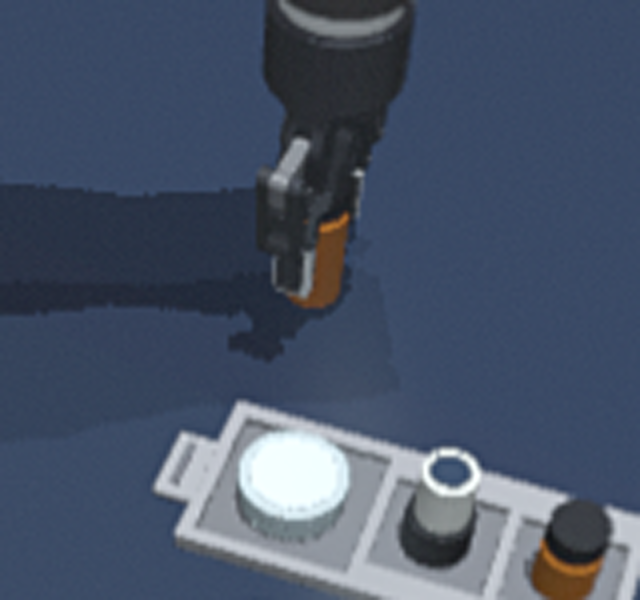

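```bash
python3 - <<'E'
from h import *
print((proj("scene",[[448.6,289,10],[448.6,289,50],[450,256,35],[450,245,35],[450,256,55]])-[230,40])*4)
E
```

```text
[[309.86968096 275.21147711]
 [315.06867284 223.61871467]
 [289.73862687 278.76519851]
 [281.03724577 290.56567418]
 [292.03034726 252.42568935]]
```

step_arm([
  [[0,0.04,0.06,0,0,0,55],[0,0.04,0.06,0,0,0,45],[0,0.04,0.06,0,0,0,38],[0,0.04,0.06,0,0,0,25],[0,0.04,0.06,0,0,0,25],[0,0.04,0.06,0,0,0,25],[0,0.04,0.06,0,0,0,25]],
])

```text
time_s: 23.7
tcp_pos: [450.7, 291.1, 27.8]
orientation: [0.707, -0.016, 0.706, 0.016]
force: [-1.2, 0.3, 5.7]
opening: 32.7
```

step_arm([
  [[0,0,0,0,0,0,25],[-0.3,0,0,0,0,0,25],[-0.8,0,0,0,0,0,25],[-1.6,0,0,0,0,0,25],[-2.6,0,0,0,0,0,25],[-3.6,0,0,0,0,0,25],[-4.6,0,0,0,0,0,25],[-5.4,0,0,0,0,0,25],[-5.8,0,0,0,0,0,25],[-6,0,0,0,0,0,25]],
])

```text
time_s: 24.7
tcp_pos: [450.4, 290.7, 208.0]
orientation: [0.707, -0.016, 0.707, 0.016]
force: [0.5, -0.2, -1.4]
opening: 32.4
```

```bash
python3 mv.py 510.7 -144 200 92.6;python3 - <<'E'
from h import *
i=cams.camera("scene")[:,:,::-1];cv2.imwrite(f"pics/s16.png",cv2.resize(i[0:190,210:390],None,fx=3,fy=3,interpolation=2))
E
```

```text
at [450.4 290.7 208. ] jawdeg 92.6 open 32.4 j [ 0.57  0.2  -0.24  1.12 -0.    0.53] t 24.7
SHIFT [  0.26 -14.57   1.36] TURN [-0.    0.01 -0.  ]
```

View pics/s16.png

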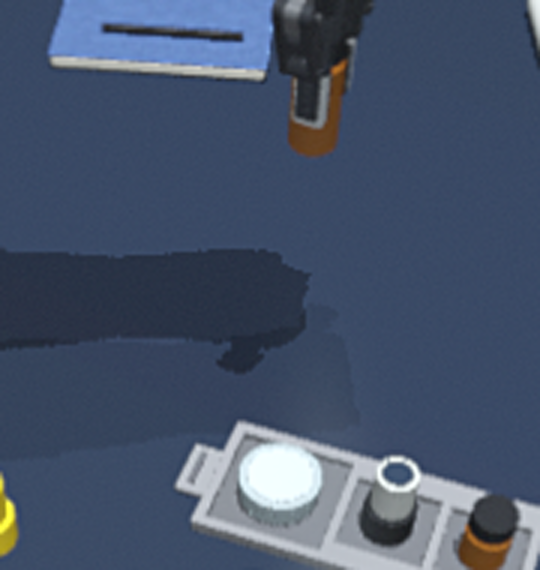

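step_arm([
  [[0,-0.2,0,0,0,0,25],[0,-0.6,0,0,0,0,25],[0,-1.2,0.1,0,0,0,25],[0,-2,0.2,0,0,0,25],[0,-3,0.3,0,0,0,25],[0,-4.1,0.4,0,0,0,25],[0,-5.3,0.5,0,0,0,25],[0,-6.5,0.6,0,0,0,25],[0,-7.7,0.7,0,0,0,25],[0,-8.9,0.8,0,0,0,25]],
])

```text
time_s: 25.75
tcp_pos: [484.9, 22.6, 205.9]
orientation: [0.706, -0.016, 0.708, 0.016]
force: [0.4, -0.6, -1.0]
opening: 32.4
```

step_arm([
  [[0,-1.2,0.1,0,0,0,25],[0,-2.3,0.2,0,0,0,25],[0,-3.3,0.3,0,0,0,25],[0,-4.2,0.4,0,0,0,25],[0,-4.9,0.5,0,0,0,25],[0,-5.4,0.56,0,0,0,25],[0,-5.65,0.56,0,0,0,25],[0,-5.67,0.56,0,0,0,25]],
])

```text
time_s: 26.55
tcp_pos: [510.0, -144.8, 206.4]
orientation: [0.707, -0.015, 0.707, 0.016]
force: [-0.7, -0.6, -1.0]
opening: 33.0
```

```bash
python3 mv.py 510.7 -144 32 92.6
```

```text
at [ 510.  -144.8  206.4] jawdeg 92.5 open 33.0 j [-0.28  0.2  -0.26  1.12  0.   -0.32] t 26.55
SHIFT [5.81 0.02 0.03] TURN [-0.01 -0.01 -0.  ]
```

step_arm([
  [[0.3,0,0.03,0,0,0,25],[1,0,0.03,0,0,0,25],[2,0,0.03,0,0,0,25],[3.1,0,0.03,0,0,0,25],[4.2,0,0.03,0,0,0,25],[5,0,0.03,0,0,0,25],[5.3,0,0.03,0,0,0,25],[5.45,0,0.03,0,0,0,25],[5.5,0,0.03,0,0,0,25],[5.5,0,0.03,0,0,0,25]],
])

```text
time_s: 27.55
tcp_pos: [512.4, -144.2, 43.0]
orientation: [0.708, -0.016, 0.706, 0.016]
force: [-0.1, 0.8, -0.7]
opening: 32.4
```

```bash
python3 mv.py 510.7 -144 31.6 92.6;python3 - <<'E'
from h import *
i=cams.camera("scene")[:,:,::-1];cv2.imwrite(f"pics/s17.png",cv2.resize(i[180:330,170:350],None,fx=4,fy=4,interpolation=2))
E
```

```text
at [ 512.4 -144.2   43. ] jawdeg 92.6 open 32.4 j [-0.27  0.34 -0.47  0.75  0.   -0.32] t 27.55
SHIFT [ 0.38  0.01 -0.06] TURN [-0.    0.01  0.  ]
```

View pics/s17.png

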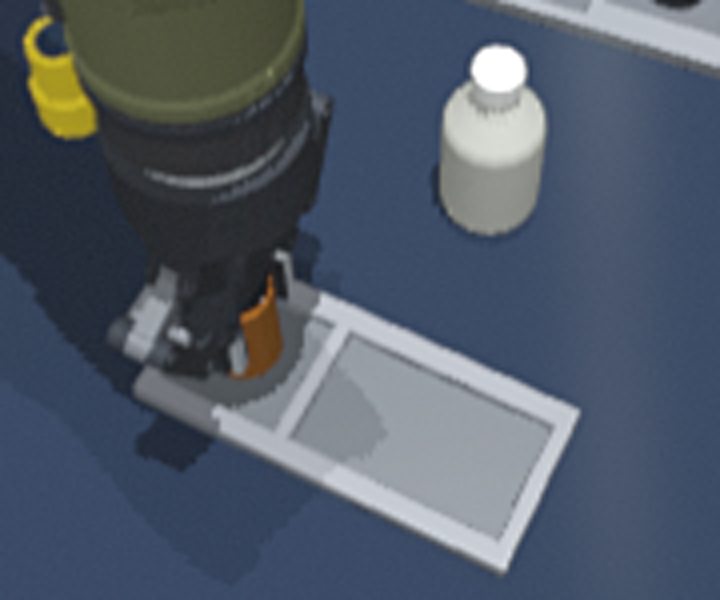

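step_arm([
  [[0.12,0,-0.03,0,0,0,25],[0.24,0,-0.03,0,0,0,25],[0.32,0,-0.03,0,0,0,25],[0.36,0,-0.03,0,0,0,25],[0.38,0,-0.03,0,0,0,25],[0.38,0,-0.03,0,0,0,25]],
])

```text
time_s: 28.2
tcp_pos: [510.7, -144.2, 31.7]
orientation: [0.707, -0.016, 0.707, 0.016]
force: [-4.2, 1.0, 11.7]
opening: 32.2
```

Contact at the expected height; release.

step_arm([
  [[0,0,0,0,0,0,40],[0,0,0,0,0,0,50],[0,0,0,0,0,0,56],[-0.1,0,0,0,0,0,56],[-0.6,0,0,0,0,0,56],[-1.6,0,0,0,0,0,56],[-2.8,0,0,0,0,0,60],[-4,0,0,0,0,0,60],[-5,0,0,0,0,0,60],[-5.3,0,0,0,0,0,60]],
])

```text
time_s: 29.2
tcp_pos: [512.6, -144.8, 193.3]
orientation: [0.709, -0.017, 0.705, 0.015]
force: [0.2, 0.7, 0.5]
opening: 60.1
```

```bash
python3 mv.py 457.3 -308.8 110 76.9;python3 - <<'E'
from h import *
i=cams.camera("scene")[:,:,::-1];cv2.imwrite(f"pics/s18.png",cv2.resize(i[180:330,170:350],None,fx=4,fy=4,interpolation=2))
E
```

```text
at [ 512.6 -144.8  193.3] jawdeg 92.6 open 60.1 j [-0.28  0.2  -0.28  1.08  0.   -0.32] t 29.2
SHIFT [ 2.78 -5.37 -2.1 ] TURN [1.96 0.04 0.01]
```

View pics/s18.png

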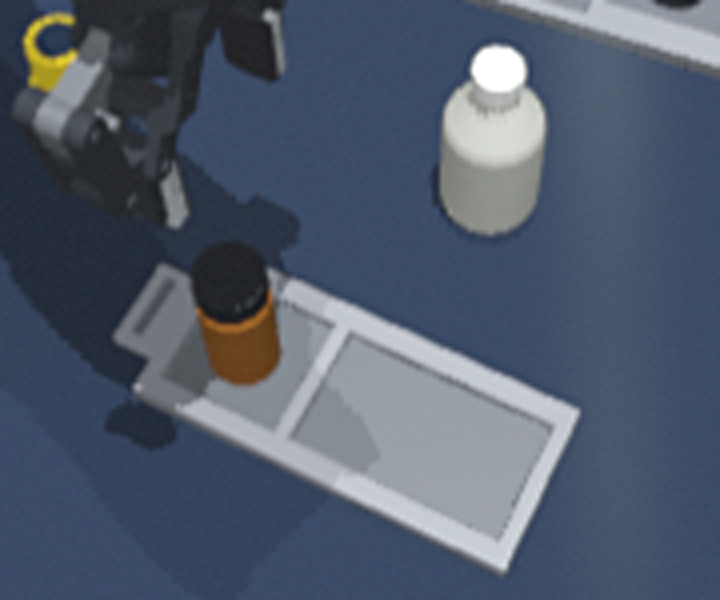

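step_arm([
  [[0,-0.4,-0.1,0.3,0,0,60],[0,-1.1,-0.4,0.7,0,0,60],[0,-2,-0.8,1.1,0,0,60],[0,-3,-1.2,1.5,0,0,60],[0,-4,-1.6,1.92,0,0,60],[0,-4.8,-1.9,1.92,0,0,60],[0.5,-5.3,-2.06,1.92,0,0,60],[1.3,-5.37,-2.06,1.92,0,0,60],[2,-5.37,-2.06,1.92,0,0,60],[2.5,-5.37,-2.06,1.92,0,0,60]],
])

```text
time_s: 30.25
tcp_pos: [453.4, -307.7, 110.7]
orientation: [0.701, 0.08, 0.704, -0.079]
force: [0.1, 0.3, -0.1]
opening: 59.6
```

```bash
python3 mv.py 457.3 -308.8 9 77.2;python3 - <<'E'
from h import *
i=cams.camera("scene")[:,:,::-1];cv2.imwrite(f"pics/s19.png",cv2.resize(i[240:400,70:270],None,fx=3.5,fy=3.5,interpolation=2))
E
```

```text
at [ 453.4 -307.7  110.7] jawdeg 77.1 open 59.6 j [-0.6   0.3  -0.35  0.92 -0.   -0.37] t 30.25
SHIFT [ 3.39 -0.01  0.15] TURN [-0.02 -0.04 -0.01]
```

View pics/s19.png

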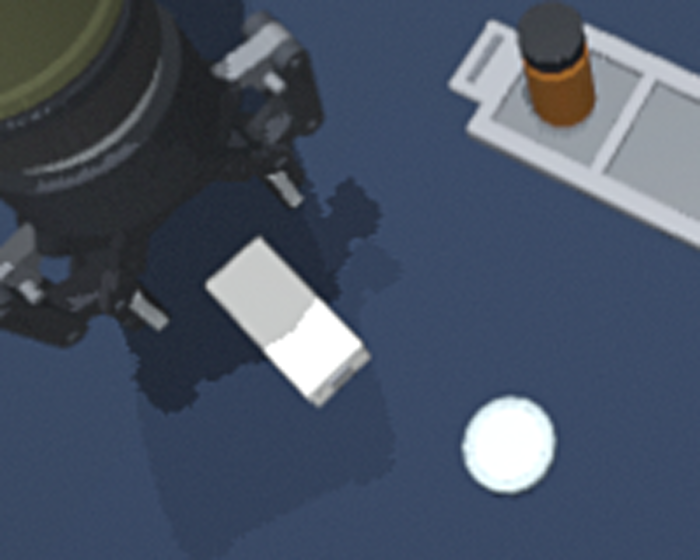

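step_arm([
  [[0.3,0,0.08,0,0,0,60],[0.9,0,0.08,0,0,0,60],[1.7,0,0.08,0,0,0,60],[2.5,0,0.08,0,0,0,60],[3,0,0.08,0,0,0,60],[3.1,0,0.08,0,0,0,60],[3.1,0,0.08,0,0,0,60]],
])

```text
time_s: 31.0
tcp_pos: [458.1, -308.4, 21.2]
orientation: [0.702, 0.079, 0.703, -0.079]
force: [-1.1, 0.4, -0.5]
opening: 59.9
```

```bash
python3 mv.py 457.3 -308.8 7.5 77.2;python3 - <<'E'
from h import *
i=cams.camera("scene")[:,:,::-1];cv2.imwrite(f"pics/s20.png",cv2.resize(i[260:380,80:230],None,fx=4.5,fy=4.5,interpolation=2))
E
```

```text
at [ 458.1 -308.4   21.2] jawdeg 77.2 open 59.9 j [-0.59  0.4  -0.44  0.73 -0.   -0.37] t 31.0
SHIFT [ 0.46 -0.02 -0.02] TURN [-0.   -0.01 -0.  ]
```

View pics/s20.png

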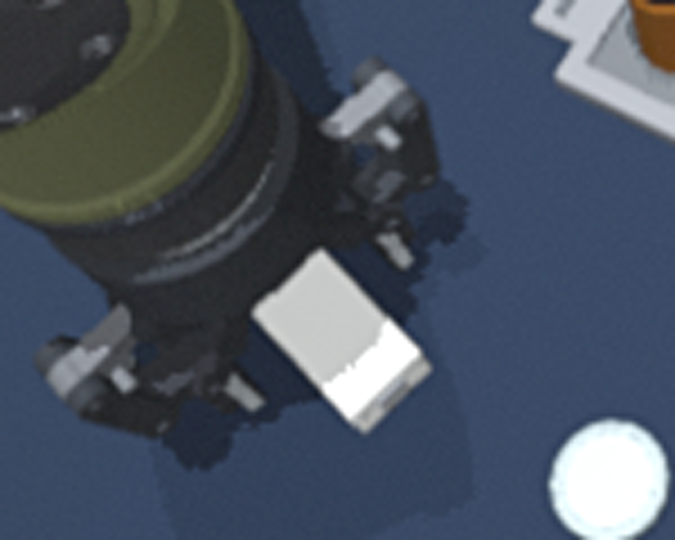

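step_arm([
  [[0.2,0,0,0,0,0,60],[0.38,0,0,0,0,0,55],[0.42,0,0,0,0,0,45],[0.42,0,0,0,0,0,36],[0.42,0,0,0,0,0,22],[0.42,0,0,0,0,0,22],[0.42,0,0,0,0,0,22],[0.42,0,0,0,0,0,22]],
])

```text
time_s: 31.85
tcp_pos: [458.7, -308.6, 9.3]
orientation: [0.703, 0.079, 0.703, -0.079]
force: [0.8, -0.5, 1.2]
opening: 30.8
```

step_arm([
  [[0,0,0,0,0,0,22],[-0.3,0,0,0,0,0,22],[-0.8,0,0,0,0,0,22],[-1.6,0,0,0,0,0,22],[-2.6,0,0,0,0,0,22],[-3.6,0,0,0,0,0,22],[-4.4,0,0,0,0,0,22],[-4.9,0,0,0,0,0,22],[-5,0,0,0,0,0,22]],
])

```text
time_s: 32.75
tcp_pos: [459.5, -309.2, 161.5]
orientation: [0.704, 0.078, 0.702, -0.079]
force: [0.8, -0.3, -1.3]
opening: 30.6
```

```bash
python3 mv.py 598.6 -140 160 92.6;python3 - <<'E'
from h import *
i=cams.camera("scene")[:,:,::-1];cv2.imwrite(f"pics/s21.png",cv2.resize(i[220:380,60:230],None,fx=4,fy=3.5,interpolation=2))
E
```

```text
at [ 459.5 -309.2  161.5] jawdeg 77.2 open 30.6 j [-0.59  0.26 -0.28  1.03 -0.   -0.37] t 32.75
SHIFT [0.05 6.53 3.27] TURN [-1.92  0.02  0.01]
```

View pics/s21.png

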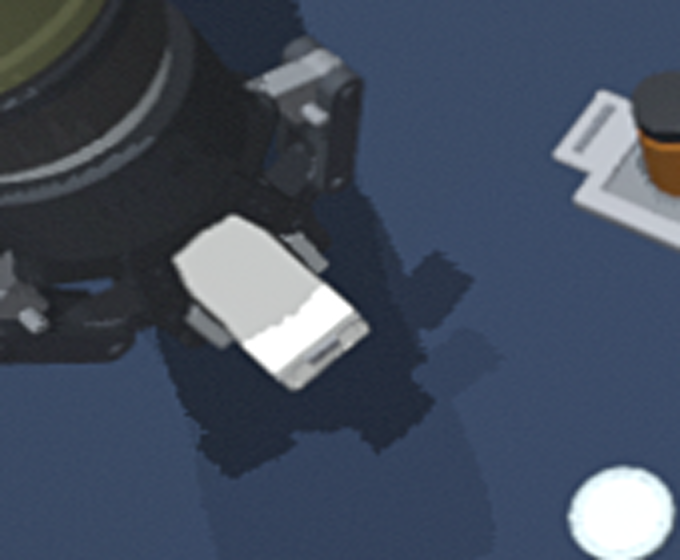

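step_arm([
  [[0,0.3,0.1,-0.2,0,0,22],[0,0.9,0.4,-0.5,0,0,22],[0,1.8,0.9,-0.8,0,0,22],[0,2.8,1.4,-1.1,0,0,22],[0,3.8,1.9,-1.4,0,0,22],[0,4.8,2.4,-1.7,0,0,22],[0,5.7,2.85,-1.92,0,0,22],[0,6.3,3.15,-1.92,0,0,22],[0,6.53,3.27,-1.92,0,0,22],[0,6.53,3.27,-1.92,0,0,22]],
])

```text
time_s: 33.8
tcp_pos: [597.2, -137.9, 157.7]
orientation: [0.706, -0.017, 0.708, 0.017]
force: [0.0, -0.6, -1.0]
opening: 30.9
```

```bash
python3 mv.py 598.6 -140 20 92.6;python3 - <<'E'
from h import *
i=cams.camera("scene")[:,:,::-1];cv2.imwrite(f"pics/s22.png",cv2.resize(i[160:340,170:370],None,fx=3.3,fy=3.3,interpolation=2))
E
```

```text
at [ 597.2 -137.9  157.7] jawdeg 92.7 open 30.9 j [-0.23  0.38 -0.13  1.07 -0.   -0.27] t 33.8
SHIFT [ 4.59 -0.07  0.05] TURN [ 0.01 -0.01 -0.  ]
```

View pics/s22.png

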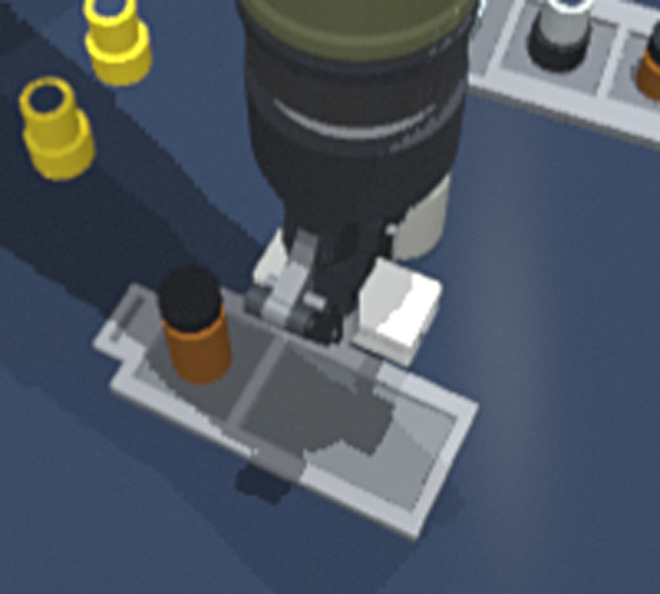

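step_arm([
  [[0.3,-0.05,0.03,0,0,0,22],[0.9,-0.06,0.03,0,0,0,22],[1.8,-0.06,0.03,0,0,0,22],[2.8,-0.06,0.03,0,0,0,22],[3.7,-0.06,0.03,0,0,0,22],[4.2,-0.06,0.03,0,0,0,22],[4.4,-0.06,0.03,0,0,0,22],[4.5,-0.06,0.03,0,0,0,22],[4.5,-0.06,0.03,0,0,0,22]],
])

```text
time_s: 34.75
tcp_pos: [599.0, -141.3, 24.7]
orientation: [0.707, -0.016, 0.707, 0.016]
force: [0.1, -0.1, -0.7]
opening: 30.7
```

```bash
python3 mv.py 598.6 -140 13 92.6;python3 - <<'E'
from h import *
i=cams.camera("scene")[:,:,::-1];cv2.imwrite(f"pics/s23.png",cv2.resize(i[180:340,170:350],None,fx=3.7,fy=3.7,interpolation=2))
E
```

```text
at [ 599.  -141.3   24.7] jawdeg 92.6 open 30.7 j [-0.23  0.49 -0.28  0.79 -0.   -0.28] t 34.75
SHIFT [ 0.39  0.04 -0.01] TURN [-0.    0.01  0.  ]
```

View pics/s23.png

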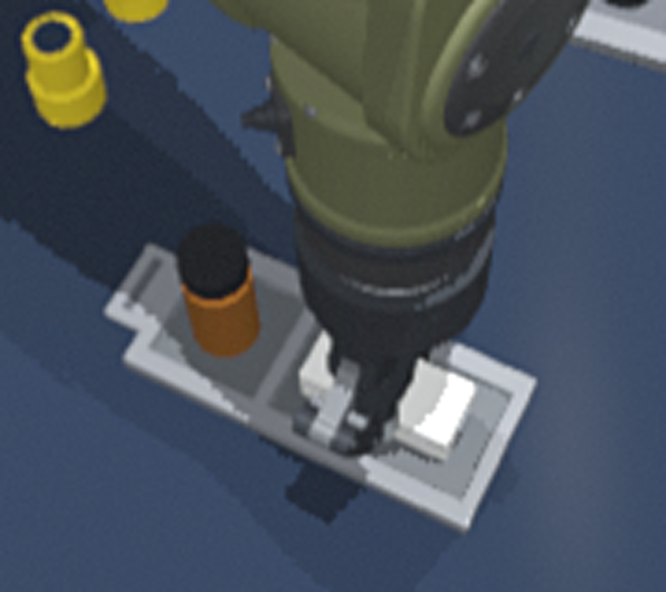

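step_arm([
  [[0.12,0.03,0,0,0,0,22],[0.24,0.03,0,0,0,0,22],[0.32,0.03,0,0,0,0,22],[0.36,0.03,0,0,0,0,22],[0.38,0.03,0,0,0,0,22],[0.38,0.03,0,0,0,0,22]],
])

```text
time_s: 35.4
tcp_pos: [598.3, -139.8, 13.3]
orientation: [0.707, -0.016, 0.707, 0.016]
force: [-2.9, -0.0, 5.1]
opening: 30.8
```

step_arm([
  [[0,0,0,0,0,0,36],[0,0,0,0,0,0,44],[0,0,0,0,0,0,48],[-0.1,0,0,0,0,0,50],[-0.6,0,0,0,0,0,50],[-1.6,0,0,0,0,0,50],[-2.8,0,0,0,0,0,50],[-4,0,0,0,0,0,50],[-5.2,0,0,0,0,0,50],[-6.4,0,0,0,0,0,50]],
])

```text
time_s: 36.4
tcp_pos: [598.3, -140.0, 207.6]
orientation: [0.707, -0.016, 0.706, 0.016]
force: [-0.1, 1.3, -0.7]
opening: 49.9
```

step_arm([
  [[-0.6,-0.6,-0.5,0,0,0,50],[-0.6,-1.6,-1.2,0,0,0,50],[-0.6,-2.8,-2,0,0,0,50],[-0.6,-4,-2.8,0,0,0,50],[-0.6,-5.2,-3.6,0,0,0,50],[-0.6,-6.4,-4.4,0,0,0,50],[-0.6,-7.6,-5.2,0,0,0,50],[-0.6,-8.8,-6,0,0,0,50],[-0.6,-10,-6.8,0,0,0,50],[-0.6,-11,-7.4,0,0,0,50]],
])

```text
time_s: 37.4
tcp_pos: [389.9, -481.6, 224.1]
orientation: [0.707, -0.016, 0.707, 0.015]
force: [0.9, 0.0, 0.4]
opening: 50.1
```

```bash
cat > run1.py <<'E'
from fit import *
ims={}
for n in("scene","top"):
    i=cams.camera(n)[:,:,::-1].copy();ims[n]=i;cv2.imwrite(f"pics/{n}9.png",i)
cv2.imwrite("pics/s24.png",cv2.resize(ims["scene"][120:400,120:420],None,fx=2.1,fy=2.1,interpolation=2))
cv2.imwrite("pics/t24.png",cv2.resize(ims["top"][100:300,100:460],None,fx=2.2,fy=2.2,interpolation=2))
for k,p in {"small_dish":(580,-304,0),"bottle":(565,-13,0)}.items(): print(k,fit(k,p,ims,False,("top",)),fit(k,p,ims,False,("scene",)))
# overlays
ov=ims
for k,p in {"large_dish":(514,138),"eyepiece":(593.5,149.3),"short_jar":(661,160),"tall_jar":(511,-144),"slide_box":(598.3,-140)}.items():
    for n in ov:
        for q in M[k]:
            uv=proj(n,place(q,(p[0],p[1],np.radians(2.6),4)))
            cv2.polylines(ov[n],[np.round(cv2.convexHull(uv.astype(np.float32))*16).astype(int)],True,(0,0,255),1,shift=4)
cv2.imwrite("pics/s25.png",cv2.resize(ov["scene"][120:340,180:420],None,fx=2.7,fy=2.7,interpolation=2))
E
python3 run1.py; python3 -c "
from workcell import sense;s=sense();print(s['tcp_pos'],s['time_s'])"
```

```text
small_dish (array([ 583.44599309, -306.26291139]), np.float64(14.6953125)) (array([ 579.38364059, -303.27717603]), np.float64(11.2109375))
bottle (array([565.5475469 , -13.23096155]), np.float64(3.6015625)) (array([564.83588173, -12.75580216]), np.float64(123.47265625))
[ 389.12417257 -483.30472472  223.70301446] 37.5
```

View pics/s24.png

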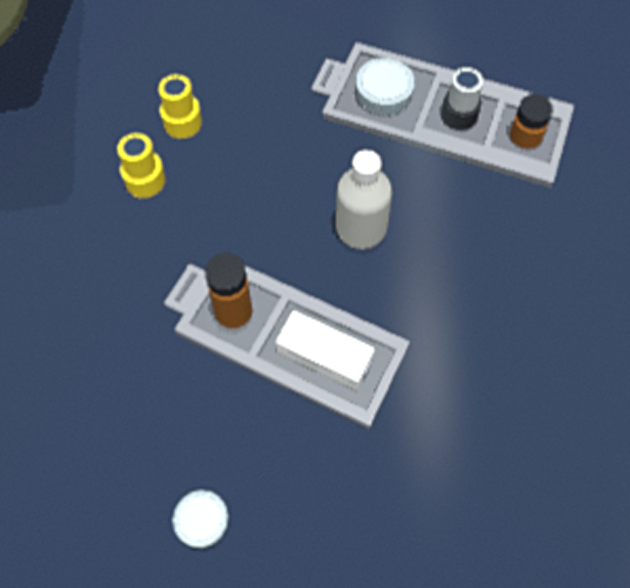

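View pics/t24.png

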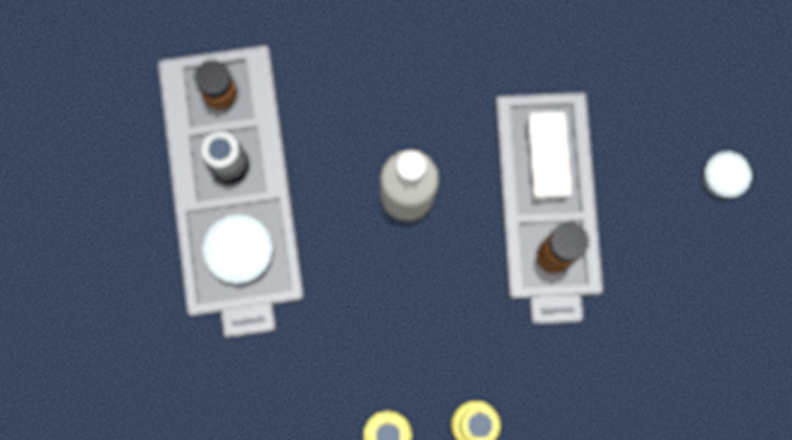

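View pics/s25.png

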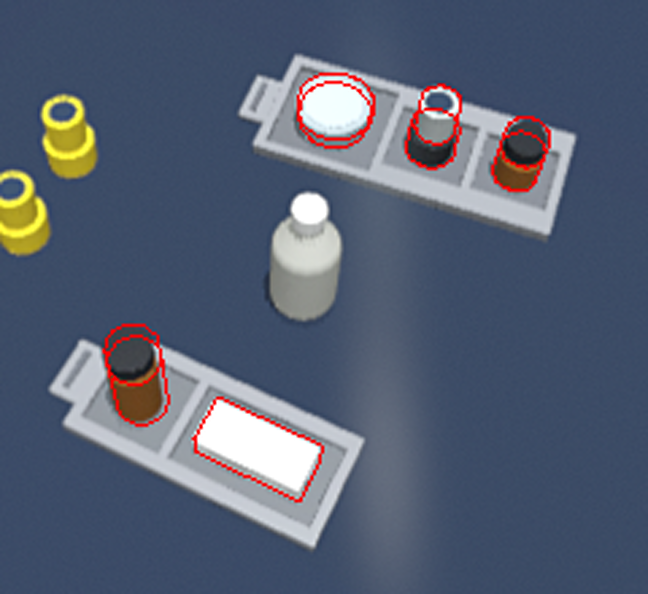

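```bash
cat > run2.py <<'E'
from fit import *
import fit as F
ims={n:cv2.imread(f"pics/{n}9.png") for n in("scene","top")}
im=ims["scene"];i0=cv2.imread("pics/scene0.png")
# in trays: mask amber/black vs grey tray by hue: view zoom with outlines at several hypotheses
def draw(im,k,p,roi,fn):
    x,y,w,h=roi;s=10;z=cv2.resize(im[y:y+h,x:x+w],None,fx=s,fy=s,interpolation=2)
    for q in M[k]:
        uv=(proj("scene",place(q,p))+.5-[x,y])*s-.5
        cv2.polylines(z,[np.round(cv2.convexHull(uv.astype(np.float32))).astype(int)],True,(0,0,255),1)
    cv2.imwrite(fn,z)
draw(i0,"tall_jar",(449.5,288.5,0,0),(290,75,40,50),"pics/a0.png")
draw(im,"tall_jar",(511,-144,0,4),(205,230,50,55),"pics/a1.png")
a=cv2.imread("pics/a0.png");b=cv2.imread("pics/a1.png")
H=max(a.shape[0],b.shape[0]);o=np.zeros((H,a.shape[1]+b.shape[1],3),np.uint8);o[:a.shape[0],:a.shape[1]]=a;o[:b.shape[0],a.shape[1]:]=b;cv2.imwrite("pics/a.png",cv2.resize(o,None,fx=.85,fy=.85))
E
python3 run2.py
```

```text
(no output)
```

View pics/a.png

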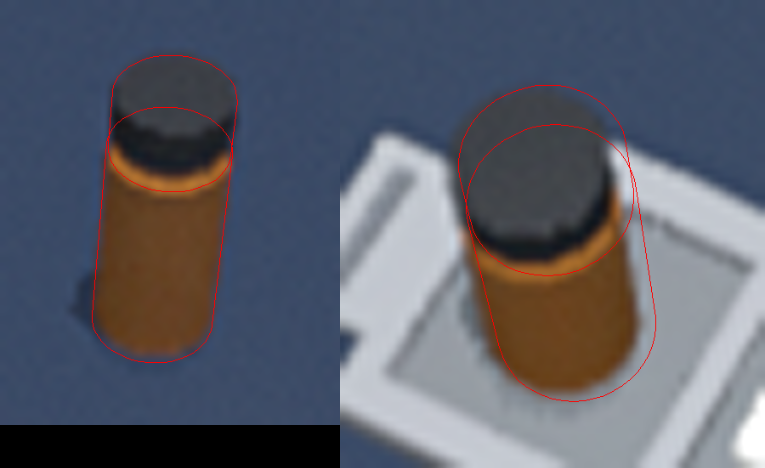

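```bash
python3 -c "
from workcell import workorder;print(workorder.finish_job())"
```

```text
the job is handed in; nothing more can be done
None
```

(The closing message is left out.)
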